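Build up the alignment target and steer the mirror's spot onto it

ROBOT

A 6-joint arm with a two-finger parallel gripper is mounted at the origin on a cart in front of the work surface, level with it; the furniture and walls round the work are solid. World frame = base frame: x ahead of the robot, y to its left, z up, the work surface at z = 0. Lengths are in mm, angles in rad, forces in N, time in s.
With the tool pointing down it reaches from about 250 to 775 mm from the base axis. Payload 8.9 kg.
Tool frame: the origin (TCP) lies at the very end of the fingers, on their centre line; the grasp point (between the pads) lies 19 mm behind it; z points along the fingers, y is the line along which they close (so a half turn about z gives the same grasp; the last joint's range is limited). The gripper opens to 85 mm and grips with 20 to 120 N. Pads are 22 mm wide; open, the fingers measure 114 mm over their backs; the gripper's body (76 mm by 85 mm) begins 54 mm behind the grasp point. The pads swing forward as they close: fully open they stand 13 mm farther back than shut.
Start: joints at [-1.34, 0.291, -0.153, 1.127, 0, 1.431], TCP at [189.752, -489.508, 231.305] pointing down, gripper open.
Joint ranges: [-2.52, 2.52], [-0.91, 1.74], [-1.3, 1.37], [-1.96, 2.02], [-1.52, 1.47], [-3.14, 3.14]. Speed limits (rad/s): [2.22, 2.22, 2.79, 3.14, 3.14, 3.14].

INTERFACE

Orientations are given as a unit quaternion [w, x, y, z].
In Python, from rig import arm, imaging, models gives the robot as it stands.
- The arm moves only by the tool move_arm, never from a script. Its arguments are lists of equal length, an entry for each row: "offset": the shift along the world's x, y, z normalised to -1 to 1, where 1 is 0.2 m, a list of three; "spin": the turn about the world's z normalised to -1 to 1, where 1 is 180 degrees. In form: {"offset": [[tx, ty, tz], ...], "spin": [spin, ...]}. A call has 1 to 5 rows; each row is the pose to reach, as a shift and turn from the pose commanded when the call began, turning the shorter way round; what a row does not reach only later rows make up. A row lasts 1/8 s, in which the tool goes at most 62.5 mm and 10.7 degrees, less where a joint would pass 70% of its speed; a pose out of reach is approached as far as the arm can. A call with a number of a shift or a turn outside -1 to 1 is refused whole. A call with a gripper value outside its range is refused whole. "gripper" is the closure, from 0 (fully open) to 1 (shut), set as the call begins (left out, the last holds). The fingers move at their own pace and stop on an object; the grip force is fixed at half the most. Time passes only in rows, so rows that repeat a pose let the fingers close. It gives the time, the measured TCP pose, the force, the opening and the grip force at its end, in the units of the state.
- arm.sense(): the state, without advancing time (a new reading comes with each control period).
- imaging.camera(name): name is "scene" or "top" or "wrist"; returns (picture, depth): 480x640x3 uint8, red, green, blue; 480x640 float32, mm along the optical axis (not along the pixel's ray), 0 where there is no reading.
- imaging.camera_model(name): a dict with "K" (3x3 intrinsics, pixels), "k1" (the pictures are not rectified: a ray, as slopes to the right and down, at radius r is drawn at 1 + k1 r^2 times it, then the intrinsics apply), "xyz" and "attitude" of the camera in the world. Camera axes: x right, y down, z forward; pixel columns grow to the right and rows downward; lengths in mm; the calibration is good to about 2 mm. A picture is of the moment at which its call begins: read the wrist's pose just before it. camera_model takes no time and is no camera call; for the wrist camera it gives the pose at the moment of the call.
- arm.job_done(): hands the job in; it is judged then, once.
Trained networks look in the newest picture that a camera, given by its name, has taken for a name from the list of things; names that differ only in an ending like _2 or _b are one class to them, and where a whole thing is asked for, a point or a joint stands for the part that bears it (a point fixed in the world has none). Each returns a list of dicts, best first, with "p" (0 to 1); they miss things now and then, are a little off and sometimes report something else, mostly with a low value. They report only what shows in the picture. A call takes as long as a camera call.
- models.look_for(camera, name): "position" ([x, y, z] in mm, in the coordinates of the camera as it stood for that picture, good to about 4 mm: the middle of the surface that is visible of it).
The state is a dict: "time_s": time; "q": joint angles; "joint_velocities": joint speeds; "effort": joint torques, N m; "eef_pos": TCP position; "tcp_rot": TCP orientation; "ft_force": force on the tool from outside, world axes, zero at the start; "wrist_torque": the same for the moment, N m; "gripper_width": opening from 0.0 (shut) to 1.0 (fully open); "grip_force": force on a finger pad.
Only numpy, scipy, OpenCV 4.12 (cv2) and the standard library are available. Lean on these libraries where they do the work, as an engineer would, in place of code of your own. Each camera call takes 0.05 s, during which the arm holds its last target. There are 200 camera calls.

TASK

Set up the laser alignment: thread all the loose spacer collars that are there down the locating post, widest at the bottom and each next one narrower, then set the target on the post on top of them, fully home and with its marked face square to the mirror mount. Then turn the mirror mount's two screws until the light spot sits centred on the target's cross (within about 3 mm). Do not touch the mirror glass, and leave the bottles and other things standing where they are.

Things in the scene. Friction and masses are not known exactly. Their poses are not given: they have to be found in the camera images.
- board: Fixed aluminium breadboard, 280 (x) x 230 (y) x 12 mm, with a grid of small holes; origin at the centre of its underside; x away from the robot (turned 0.2 to 0.4 rad left), y left. It carries the mirror mount (near edge), the laser tube (far left; 22 mm dia, 70 long, centred at x +95, y +92 mm, up to 59 mm above the board's top), the post (far, centre) and a low white screen.
- post_base (a point): Where the post meets the board's top (board x +100, y 0); same axes as the board. The post: plain round steel, 16 mm dia, rising 52 mm above this point, the last 6 mm narrower. The fixed low white screen (3 x 110 x 42 mm high, standing on the board) is 43 to 46 mm on the -x (mirror) side of the post axis, with two small feet on its +x side at y -48 and +48 mm.
- spot (a point): Centre of the green light spot, 8 mm dia, reflected by the mirror; it travels in an upright plane about 47.5 mm on the -x side of the post axis (up to 5 mm nearer the mirror when far to one side): in front of the low screen at first, higher up on the target's face plate. It has no substance.
- screw_v (a joint): The height screw, left (+y) of the mount's two, straight above the mirror; upright axis, rad, counterclockwise from above positive, stops at -3.4 and 3.4. Turned clockwise (falling value) it raises the spot, 20 mm per rad; counterclockwise lowers it; it does not move the spot sideways. It stays where left; about 0.03 N m turns it.
- screw_h (a joint): The sideways screw, right (-y) of the two; same kind, counterclockwise from above positive, stops at -3.4 and 3.4. Turned counterclockwise (rising value) it moves the spot to the left (the board's +y), about 20 mm per rad; clockwise to the right. It does not change the height.
- screw_v_knob (a point): Centre of the height screw's knob: knurled upright steel cylinder, 26 mm dia, 26 high (13 above and below this point), underside 6 mm above the mount's top, which is 62 mm above the board. It rides on the mirror's stage, a dark block 30 (x) x 54 (y) mm that turns a little with screw_h about this knob's axis. Axes turn with the knob.
- screw_h_knob (a point): Centre of the sideways screw's knob, same shape and height, 88 mm to the right (board -y) of the other, on a fixed block 30 (x) x 36 (y) mm.
- mirror_glass: The round mirror in its cell, 44 mm dia, on the stage's far (+x) face under the height screw, its top edge 2 mm below the mount's top; tilts and turns a little with the screws. Origin at the middle of its back. Optical surface, must not be touched.
- target_mark (a point): Centre of the black cross and circle on the target's front face: 36 mm above the target's underside, 37.5 mm in front (-x) of its sleeve axis. Axes: x from the face towards the sleeve (the face looks along -x), y left, z up when it stands.
- target_grip (a point): On the target's sleeve axis, 56 mm above its underside, inside the handle; axes as the mark's. Loose part, 0.16 kg, 71 mm tall: sleeve 40 mm dia, 34 high, bore 20 mm, 26 deep, open below; black handle 18 (x) x 26 (y) from 34 to 71 mm height; white face plate 4 x 110 (y) x 46 mm from 14 to 60 mm height. Starts upright, face along within 0.4 rad of world -x.
- rack_stack_top (a point): Centre of the top of a fixed stack of tip racks in the middle of the bench, in the way between collars and board: 90 (x) x 125 (y) mm, 256 mm high; keep gripper, wrist and arm clear of it. More fixed stacks and a tube rack, up to 0.36 m high, stand behind it and to its right (x beyond 0.6 m), and blue boxes right of y = -0.38 m from x = 0.48 m on.
- collar_62_mid (a point): Centre (half-way up) of the spacer collar of 62 mm outer diameter: plain aluminium ring, 10 mm high, 20 mm bore, lying flat. z is its axis. None if this collar is absent.
- collar_52_mid (a point): Centre (half-way up) of the spacer collar of 52 mm outer diameter: plain aluminium ring, 10 mm high, 20 mm bore, lying flat. z is its axis. None if this collar is absent.
- collar_42_mid (a point): Centre (half-way up) of the spacer collar of 42 mm outer diameter: plain aluminium ring, 10 mm high, 20 mm bore, lying flat. z is its axis. None if this collar is absent.
- collar_32_mid (a point): Centre (half-way up) of the spacer collar of 32 mm outer diameter: plain aluminium ring, 10 mm high, 20 mm bore, lying flat. z is its axis. None if this collar is absent.
- reagent: Bystander: white reagent bottle with a red cap, 48 dia x 85 mm, standing loose; origin at the centre of its underside.
- amber: Bystander: brown glass bottle with a black cap, 52 dia x 125 mm, standing loose; origin at the centre of its underside.
- pot: Bystander: white screw pot, 54 dia x 74 mm, standing loose; origin at the centre of its underside.
- jar: Bystander: slim clear jar with an orange cap, 44 dia x 115 mm, standing loose; origin at the centre of its underside.
- dish: Bystander: small petri dish, 60 dia x 15 mm, standing loose; origin at the centre of its underside.

How it is judged (in metres and radians):
On the way, in this order (a step that is already met when the one before it is completed fails the run):
1. all collars present are home on the post, widest lowest (horizontal distance between each of collar_62_mid, collar_52_mid, collar_42_mid, collar_32_mid and post_base below 0.0045 m and angle between each of collar_62_mid, collar_52_mid, collar_42_mid, collar_32_mid's own z axis and vertical below 0.1 rad and z of collar_62_mid in the frame of post_base between 0.0025 and 0.0075 m and (z of collar_52_mid in the frame of post_base between 0.0025 and 0.0075 m or z of collar_52_mid in the frame of post_base between 0.0125 and 0.0175 m) and z of each of collar_52_mid, collar_42_mid, collar_32_mid in the frame of collar_62_mid above 0.007 m and (z of collar_42_mid in the frame of post_base between 0.0025 and 0.0075 m or z of collar_42_mid in the frame of post_base between 0.0125 and 0.0175 m or z of collar_42_mid in the frame of post_base between 0.0225 and 0.0275 m) and z of each of collar_42_mid, collar_32_mid in the frame of collar_52_mid above 0.007 m and (z of collar_32_mid in the frame of post_base between 0.0025 and 0.0075 m or z of collar_32_mid in the frame of post_base between 0.0125 and 0.0175 m or z of collar_32_mid in the frame of post_base between 0.0225 and 0.0275 m or z of collar_32_mid in the frame of post_base between 0.0325 and 0.0375 m) and z of collar_32_mid in the frame of collar_42_mid above 0.007 m), for 0.2 s.
2. the target sits home on the collars, facing the mirror mount (all of step 1 and horizontal distance between target_grip and post_base below 0.005 m and angle between target_grip's own z axis and vertical below 0.1 rad and angle between the x axis of target_grip and the x axis of post_base, either way round below 0.2 rad and x of target_mark in the frame of post_base below -0.03 m and (z of target_grip in the frame of post_base between 0.083 and 0.089 m or z of target_grip in the frame of post_base between 0.093 and 0.099 m)), for 0.2 s.
3. the spot is on the target's cross (horizontal distance between target_grip and post_base below 0.005 m and angle between target_grip's own z axis and vertical below 0.1 rad and angle between the x axis of target_grip and the x axis of post_base, either way round below 0.2 rad and x of target_mark in the frame of post_base below -0.03 m and (z of target_grip in the frame of post_base between 0.083 and 0.089 m or z of target_grip in the frame of post_base between 0.093 and 0.099 m) and y of spot in the frame of target_mark between -0.0035 and 0.0035 m and z of spot in the frame of target_mark between -0.0035 and 0.0035 m), for 0.3 s.
At the end, for the whole second after the job is handed in: Present collars flat on the post (4.5 mm of its axis), no gaps, widest lowest; target upright and down on the top collar (3 mm), face within 0.2 rad of square to the mount; spot centre within 3.5 mm of the cross sideways and in height (all of step 1 and all of step 3); the robot touches nothing.
It fails at once if the mirror glass is touched (contact force between mirror_glass and anything else above 2 N).
It fails at once if a bystander is pushed away or knocked over (distance of any of reagent, amber, pot, jar, dish from where it was at the start of the episode above 0.04 m or angle between any of reagent, amber, pot, jar, dish's own z axis and vertical above 0.6 rad).
Of collar_62, collar_52, collar_42, collar_32 only 3 to 4 are there at a start; the rules pass over those that are not, and their reading is None.
At some moment in a run one of collar_62, collar_52, collar_42, collar_32 may be knocked a few centimetres aside while the robot is not near it.
It also fails if it takes over 210 s, if anything falls off the work surface, if the arm or the gripper's body presses on something with over 40 N, if the wrist force passes 120 N, or if a joint passes its speed limit or range.

## Working session

There is one attempt and no reset: what is moved stays moved. The work goes in short steps, Python scripts to look and compute and a tool call to move; the robot and the scene stay as the last step left them, time stands still between calls to the robot, and variables do not carry over. Pictures are saved under pics/ and viewed, at most 14 in all, crops included, and the job is handed in when it is done.

Besides the shell and the picture viewer there is one more tool, called after ">>>" by a JSON object that holds its "op" and its "data". move_arm: Moves the arm, as the interface text tells. Scaled input: -1 to 1 covers 0.2 m each way for a shift and 180 degrees each way for a turn. Its arguments: {"type":"object","properties":{"offset":{"type":"array","items":{"type":"array","items":{"type":"number","minimum":-1,"maximum":1}}},"spin":{"type":"array","items":{"type":"number","minimum":-1,"maximum":1}},"gripper":{"type":"number"}},"required":["offset","spin"]}

```bash
mkdir -p pics; ls; cat > h.py <<'E'
import numpy as np, cv2
from scipy.spatial.transform import Rotation as R
from rig import arm, imaging, models
def rot(q): return R.from_quat([q[1],q[2],q[3],q[0]]).as_matrix()
def w(c,m): return rot(m['attitude'])@np.array(c)+np.array(m['xyz'])
def ray(u,v,m):
    K=np.array(m['K']); D=np.array([m['k1'],0,0,0,0.])
    p=cv2.undistortPoints(np.array([[[u,v]]],float),K,D)[0,0]
    return np.array([p[0],p[1],1.])
def unproj(u,v,d,m): return w(ray(u,v,m)*d,m)
def onz(u,v,z,m):
    d=rot(m['attitude'])@ray(u,v,m); x=np.array(m['xyz']); return x+d*(z-x[2])/d[2]
def px(P,m):
    c=rot(m['attitude']).T@(np.array(P,float)-np.array(m['xyz'])); s=c[:2]/c[2]; s=s*(1+m['k1']*(s@s))
    K=np.array(m['K']); return K[0,0]*s[0]+K[0,2],K[1,1]*s[1]+K[1,2]
def cloud(dep,m):
    K=np.array(m['K']);D=np.array([m['k1'],0,0,0,0.])
    v,u=np.mgrid[0:480,0:640]
    p=cv2.undistortPoints(np.stack([u.ravel(),v.ravel()],1)[:,None].astype(float),K,D)[:,0]
    c=np.c_[p,np.ones(len(p))]*dep.reshape(-1,1)
    return (c@rot(m['attitude']).T+np.array(m['xyz'])).reshape(480,640,3)
def snap(cam,name=None):
    m=imaging.camera_model(cam); im,d=imaging.camera(cam)
    if name: cv2.imwrite('pics/'+name+'.png',im[:,:,::-1])
    return m,im,d
E
python3 - <<'E'
from h import *
for c in ['scene','top','wrist']:
    m,im,d=snap(c,c+'0'); np.savez('/tmp/'+c+'0',d=d,im=im)
    print(c,m)
    if c=='wrist':continue
    for n in ['board','target_grip','collar_62_mid','collar_52_mid','collar_42_mid','collar_32_mid','rack_stack_top','screw_v_knob','screw_h_knob','reagent','amber','pot','jar','dish','spot','post_base']:
        try:r=models.look_for(c,n)
        except Exception as e: print(n,e);continue
        print(n,[(round(x['p'],2),w(x['position'],m).round()) for x in r[:3]])
print(arm.sense())
E
```

```text
pics
scene {'K': array([[567.74771154,   0.        , 319.14987803],
       [  0.        , 567.74771154, 239.7610265 ],
       [  0.        ,   0.        ,   1.        ]]), 'k1': -0.17629439600708324, 'xyz': array([-336.66207761, -639.17839469, 1095.69010999]), 'attitude': array([-0.38398726,  0.81852172, -0.3907847 ,  0.17281   ])}
board [(0.78, array([542., 172.,  12.]))]
target_grip [(0.76, array([ 402., -337.,   40.])), (0.25, array([411., 133.,  92.]))]
collar_62_mid [(0.7, array([ 466., -177.,    7.]))]
collar_52_mid [(0.55, array([422., -86.,   8.]))]
collar_42_mid [(0.73, array([419.,   1.,  11.])), (0.73, array([ 403., -335.,   42.])), (0.71, array([543., 177.,  12.]))]
collar_32_mid [(0.61, array([ 369., -193.,   12.]))]
rack_stack_top it knows: amber, board, collar_32_mid, collar_42_mid, collar_52_mid, collar_62_mid, dish, jar, mirror_glass, post_base, pot, reagent, screw, screw_h_knob, screw_v_knob, spot, target_grip, target_mark
screw_v_knob []
screw_h_knob [(0.62, array([415., 137.,  95.]))]
reagent [(0.6, array([ 485., -111.,   50.]))]
amber [(0.37, array([434., 472.,  
[... 1945 characters left out ...]
027493e+00,  2.90682390e-01, -1.53396628e-01,  1.12662888e+00,
        1.83897069e-05,  1.43149991e+00]), 'joint_velocities': array([ 1.19693094e-03, -1.80575636e-03,  6.40372033e-04, -2.37762405e-03,
       -2.45958364e-04, -7.27102479e-05]), 'effort': array([-1.39882744e-03, -5.37019658e+01,  3.31641340e+01,  1.65800015e-03,
       -2.63685124e-04, -1.73020834e-05]), 'eef_pos': array([ 189.77766445, -489.53547694,  231.31552339]), 'tcp_rot': array([4.37470505e-05, 9.82953002e-01, 1.83856995e-01, 1.12012236e-05]), 'ft_force': array([-0.05178255,  0.32592731, -0.60667207]), 'wrist_torque': array([ 0.0296948 , -0.00807076,  0.01120685]), 'grip_force': 0.0, 'gripper_width': 0.9972867960164878}
```

View pics/scene0.png

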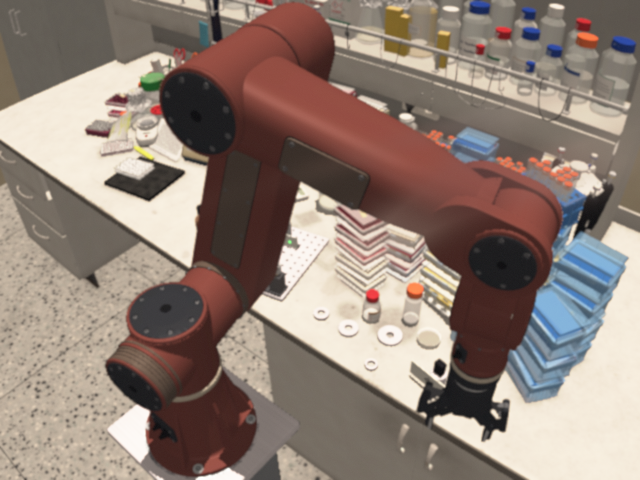

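View pics/top0.png

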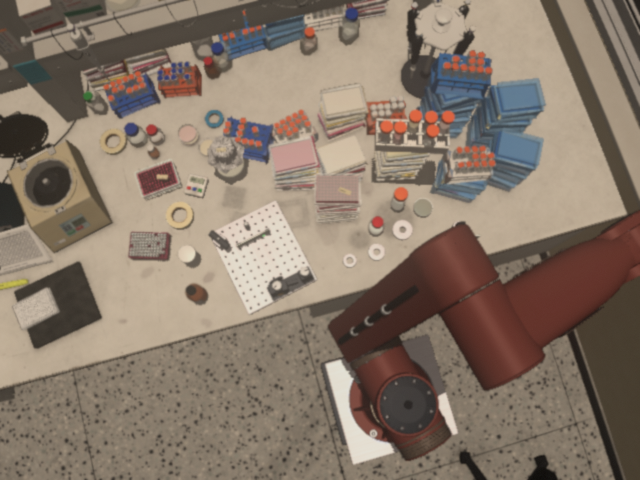

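```bash
python3 - <<'E'
from h import *
m=imaging.camera_model('wrist'); s=arm.sense()
T=rot(s['tcp_rot']); print('cam in tool',T.T@(m['xyz']-s['eef_pos']), 'fwd in tool',T.T@rot(m['attitude'])[:,2],'right',T.T@rot(m['attitude'])[:,0])
mt=imaging.camera_model('top'); z=np.load('/tmp/top0.npz'); P=cloud(z['d'],mt)
# rack
q=P.reshape(-1,3); k=(abs(q[:,2]-256)<8)&(q[:,0]>400)&(q[:,0]<700)&(abs(q[:,1]-50)<150); print('rack',k.sum(),np.percentile(q[k],[2,50,98],0).round())
g=cv2.cvtColor(z['im'],cv2.COLOR_RGB2GRAY)
b=(abs(P[...,2]-12)<5)&(abs(P[...,0]-500)<220)&(abs(P[...,1]-250)<170)&(g>150)
b=cv2.morphologyEx(b.astype(np.uint8),cv2.MORPH_OPEN,np.ones((2,2)))
n,l,st,c=cv2.connectedComponentsWithStats(b); i=1+np.argmax(st[1:,4]); pts=P[l==i][:,:2].astype(np.float32)
print('board',cv2.minAreaRect(pts),st[i])
for a,bb in [((450,150),'x'),]: pass
# tall things on board
k=(q[:,2]>40)&(abs(q[:,0]-500)<200)&(abs(q[:,1]-250)<150)
for p in q[k][::6]: print(p.round().astype(int),end=' ')
E
```

```text
cam in tool [  84.83264165    0.64982552 -142.43274262] fwd in tool [-3.26610197e-01  1.95360671e-04  9.45159109e-01] right [ 5.90072218e-04  9.99999826e-01 -2.79004175e-06]
rack 1119 [[542. -53. 249.]
 [585.   2. 255.]
 [629.  58. 263.]]
board ((377.09320068359375, 228.36668395996094), (538.1239624023438, 231.65785217285156), 10.81495475769043) [ 223  202   82  114 2231]
[699 110 232] [697 105 228] [698 122 230] [691 106 235] [698 128 224] [690 109 232] [697 145 232] [691 129 235] [688 113 231] [696 148 230] [693 132 226] [685 116 235] [680 101 238] [693 138 222] [685 122 230] [682 106 228] [688 144 231] [684 128 231] [680 112 229] [690 150 224] [682 134 232] [679 118 229] [681 102 208] [681 140 231] [684 121 209] [676 106 218] [682 144 221] [683 127 208] [675 112 218] [685 152 213] [682 136 209] [675 120 217] [674 104 205] [681 145 208] [675 129 212] [673 113 207] [680 154 210] [677 138 206] [673 121 205] [678 104 176] [674 149 214] [684 132 174] [677 116 180] [694 160 159] [684 144 174] [679 128 175] [679 111 161] [689 156 159] [678 139 178] [681 123 157] [677 106 154] [681 151 17
[... 1626 characters left out ...]
 [398 149  61] [416 234  74] [410 212  75] [404 176  49] [418 244  62] [405 225 111] [405 209  81] [403 188  55] [398 159  41] [404 236 114] [402 220 103] [401 205  77] [402 189  43] [412 250  69] [403 232  98] [401 216  82] [402 200  49] [397 181  43] [401 238 104] [397 222 100] [396 206  78] [407 257  75] [396 239 113] [393 223 107] [393 207  74] [402 250  73] [393 231 106] [393 216  76] [400 253  75] [390 235 110] [390 219  81] [398 256  76] [389 239 102] [386 222  93] [385 207  72] [392 246  76] [383 228 104] [383 213  74] [390 252  77] [382 235 100] [382 219  73] [389 256  74] [385 239  69] [381 223  66] [385 254  75] [381 237  74] [383 257  77] [380 241  65] [380 256  71] [379 240  47]
```

>>> {"op": "move_arm", "data": {"offset": [[0,0.25,0.3],[0,0.5,0.5],[0.1,0.7,0.5],[0.2,0.9,0.5],[0.3,1,0.5]], "spin": [-0.05,-0.1,-0.15,-0.2,-0.25]}}

```text
time_s: 2.28
eef_pos: [250.1, -287.8, 331.9]
tcp_rot: [0.0, 0.978, -0.209, 0.0]
ft_force: [-0.5, -0.7, 0.9]
gripper_width: 0.999
grip_force: 0.0
```

>>> {"op": "move_arm", "data": {"offset": [[0,0.1,0],[0.1,0.2,0],[0.15,0.3,0],[0.2,0.4,0],[0.25,0.5,0]], "spin": [-0.05,-0.1,-0.15,-0.2,-0.25]}}

```text
time_s: 2.9
eef_pos: [221.4, -228.8, 331.3]
tcp_rot: [-0.033, 0.848, -0.528, 0.019]
ft_force: [-1.2, 0.0, -0.8]
gripper_width: 1.0
grip_force: 0.0
```

>>> {"op": "move_arm", "data": {"offset": [[0,0,0],[0,0,0],[0,0,0],[0,0,0],[0,0,0]], "spin": [-0.05,-0.1,-0.15,-0.2,-0.25]}}

```text
time_s: 3.52
eef_pos: [91.7, -210.8, 331.7]
tcp_rot: [0.06, -0.632, 0.77, -0.067]
ft_force: [-1.0, 0.3, 0.8]
gripper_width: 1.002
grip_force: 0.0
```

>>> {"op": "move_arm", "data": {"offset": [[0,0,0],[0,0,0],[0,0,0],[0,0,0],[0,0,0]], "spin": [-0.05,-0.1,-0.15,-0.2,-0.25]}}

```text
time_s: 4.15
eef_pos: [48.0, -149.3, 331.8]
tcp_rot: [0.04, -0.303, 0.946, -0.112]
ft_force: [-33.9, 8.6, -1.3]
gripper_width: 0.998
grip_force: 0.0
```

```bash
python3 - <<'E'
from h import *
s=arm.sense(); print(s['eef_pos'],s['q'])
m,im,d=snap('wrist','w1'); np.savez('/tmp/w1',im=im,d=d,xyz=m['xyz'],att=m['attitude'])
for n in ['target_grip','target_mark','collar_62_mid','collar_52_mid','collar_42_mid','collar_32_mid','reagent','jar','dish']:
    r=models.look_for('wrist',n)
    print(n,[(round(x['p'],2),w(x['position'],m).round(),np.round(px(w(x['position'],m),m))) for x in r[:2]])
E
```

```text
[  48.03843282 -149.29083785  331.80182345] [-2.52207422 -0.70530124 -0.65278955  1.63173546  0.23848745  3.14059792]
target_grip []
target_mark []
collar_62_mid []
collar_52_mid []
collar_42_mid []
collar_32_mid []
reagent []
jar []
dish []
```

View pics/w1.png

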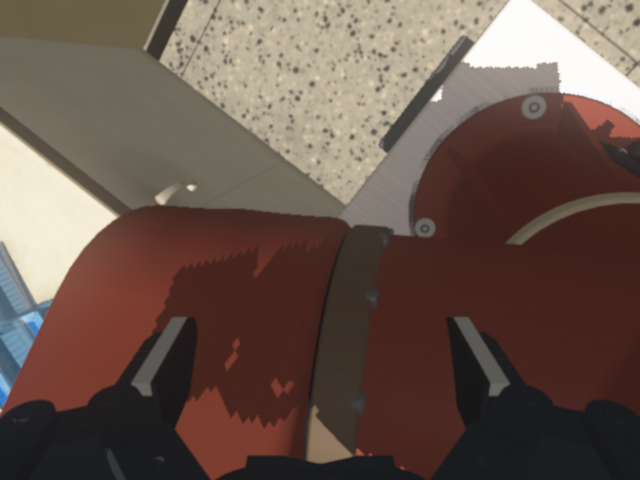

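>>> {"op": "move_arm", "data": {"offset": [[0,-0.1,0],[0,-0.2,0],[0,-0.3,0],[0,-0.4,0],[0,-0.5,0]], "spin": [0.1,0.2,0.3,0.35,0.4]}}

```text
time_s: 5.28
eef_pos: [47.9, -250.8, 331.5]
tcp_rot: [0.088, -0.7, 0.704, -0.081]
ft_force: [-0.1, 0.5, 0.0]
gripper_width: 1.0
grip_force: 0.0
```

```bash
python3 - <<'E'
from h import *
s=arm.sense(); print(s['eef_pos'],s['q'],s['ft_force'],R.from_matrix(rot(s['tcp_rot'])).as_euler('ZYX',degrees=True))
E
```

```text
[  47.9210956  -250.75367394  331.54190817] [-1.97454215 -0.26220583 -0.48098606  1.45615389  0.21675683  2.73198196] [-0.11049945  0.46198562  0.029768  ] [ -90.24354628    0.58242237 -166.25422273]
```

>>> {"op": "move_arm", "data": {"offset": [[0,0,0],[0,0,0],[0,0,0],[0,0,0],[0,0,0]], "spin": [0.05,0.1,0.15,0.2,0.25]}}

```text
time_s: 5.9
eef_pos: [47.7, -250.2, 331.6]
tcp_rot: [-0.113, 0.916, -0.383, 0.042]
ft_force: [0.2, -0.2, 0.4]
gripper_width: 0.996
grip_force: 0.0
```

>>> {"op": "move_arm", "data": {"offset": [[0,0,0],[0,0,0],[0,0,0],[0,0,0],[0,0,0]], "spin": [0.05,0.1,0.15,0.2,0.25]}}

```text
time_s: 6.52
eef_pos: [47.8, -250.2, 331.5]
tcp_rot: [-0.12, 0.993, -0.004, -0.004]
ft_force: [0.4, -0.6, -0.2]
gripper_width: 0.999
grip_force: 0.0
```

```bash
cat >> h.py <<'E'
def st():
    s=arm.sense(); T=rot(s['tcp_rot']); print(s['time_s'],'tcp',s['eef_pos'].round(1),'yaw',np.degrees(np.arctan2(T[1,0],T[0,0])).round(1),'tilt',np.degrees(np.arccos(-T[2,2])).round(1),'q',s['q'].round(2),'F',s['ft_force'].round(1),'w',round(s['gripper_width'],3))
    return s
E
python3 -c "from h import *;st()"
```

```text
6.525 tcp [  47.8 -250.2  331.5] yaw -0.3 tilt 13.8 q [-1.64 -0.07 -0.34  1.54 -0.02  1.51] F [ 0.4 -0.6 -0.2] w 0.999
```

>>> {"op": "move_arm", "data": {"offset": [[0.2,0,0],[0.4,0,0],[0.6,0,0],[0.8,0,0],[1,0,0]], "spin": [0.05,0.1,0.15,0.2,0.25]}}

```text
time_s: 7.15
eef_pos: [249.5, -249.9, 331.3]
tcp_rot: [-0.109, 0.918, 0.377, -0.05]
ft_force: [-0.5, -0.1, 0.9]
gripper_width: 0.999
grip_force: 0.0
```

```bash
python3 -c "from h import *;st()"
```

```text
7.15 tcp [ 249.5 -249.9  331.3] yaw 44.7 tilt 13.8 q [-0.95  0.13 -0.13  1.55 -0.05  1.42] F [-0.5 -0.1  0.9] w 0.999
```

```bash
cat >> h.py <<'E'
def lean():
    s=arm.sense(); T=rot(s['tcp_rot']); a=T[:,2]; r=np.arctan2(a[1],a[0]); b=np.arctan2(s['eef_pos'][1],s['eef_pos'][0])
    print('lean dir of tool z deg',np.degrees(r).round(1),'q1',np.degrees(s['q'][0]).round(1),'pos az',np.degrees(b).round(1),'mag',np.degrees(np.hypot(a[0],a[1])).round(2),'radial',np.radians(np.degrees(np.hypot(a[0],a[1])))*np.cos(r-s['q'][0]))
E
python3 -c "from h import *;st();lean()"
```

```text
7.15 tcp [ 249.5 -249.9  331.3] yaw 44.7 tilt 13.8 q [-0.95  0.13 -0.13  1.55 -0.05  1.42] F [-0.5 -0.1  0.9] w 0.999
lean dir of tool z deg 136.9 q1 -54.5 pos az -45.0 mag 13.64 radial -0.23347520881122935
```

>>> {"op": "move_arm", "data": {"offset": [[0,0,0.25],[0,0,0.5],[0,0,0.7],[0,0,0.9],[0,0,1]], "spin": [0,0,0,0,0]}}

```text
time_s: 7.78
eef_pos: [247.0, -250.5, 515.7]
tcp_rot: [-0.1, 0.921, 0.375, -0.047]
ft_force: [0.8, 0.1, -0.2]
gripper_width: 1.004
grip_force: 0.0
```

```bash
python3 -c "from h import *;st();lean()"
```

```text
7.775 tcp [ 247.  -250.5  515.7] yaw 44.4 tilt 12.7 q [-0.96  0.16  0.39  2.02 -0.05  1.42] F [ 0.8  0.1 -0.2] w 1.004
lean dir of tool z deg 137.5 q1 -54.9 pos az -45.4 mag 12.55 radial -0.21405140501229175
```

>>> {"op": "move_arm", "data": {"offset": [[0,0,0],[0,0,0.2],[0,0,0.4],[0,0,0.6],[0,0,0.7]], "spin": [-0.035,-0.07,-0.07,-0.07,-0.07]}}

```text
time_s: 8.4
eef_pos: [238.0, -241.6, 531.1]
tcp_rot: [-0.082, 0.958, 0.273, -0.028]
ft_force: [0.6, -0.8, 0.2]
gripper_width: 1.002
grip_force: 0.0
```

```bash
python3 -c "from h import *;st();lean()"
```

```text
8.4 tcp [ 238.  -241.6  531.1] yaw 31.9 tilt 9.9 q [-1.    0.11  0.38  2.02 -0.01  1.58] F [ 0.6 -0.8  0.2] w 1.002
lean dir of tool z deg 125.0 q1 -57.4 pos az -45.4 mag 9.86 radial -0.17193136203911502
```

>>> {"op": "move_arm", "data": {"offset": [[0,0,0.25],[0,0,0.5],[0,0,0.7],[0,0,0.9],[0,0,1]], "spin": [-0.01,-0.01,-0.01,-0.01,-0.01]}}

```text
time_s: 9.02
eef_pos: [232.6, -237.0, 548.1]
tcp_rot: [-0.057, 0.964, 0.258, -0.019]
ft_force: [0.0, -0.5, 0.1]
gripper_width: 1.005
grip_force: 0.0
```

```bash
python3 -c "from h import *;st();lean()"
```

```text
9.025 tcp [ 232.6 -237.   548.1] yaw 30.0 tilt 6.8 q [-1.01  0.06  0.39  2.02 -0.    1.61] F [ 0.  -0.5  0.1] w 1.005
lean dir of tool z deg 123.4 q1 -58.1 pos az -45.5 mag 6.83 radial -0.11920594490982037
```

>>> {"op": "move_arm", "data": {"offset": [[0,0,0.25],[0,0,0.5],[0,0,0.7],[0,0,0.9],[0,0,1]], "spin": [-0.008,-0.008,-0.008,-0.008,-0.008]}}

```text
time_s: 9.65
eef_pos: [230.6, -235.7, 565.1]
tcp_rot: [-0.031, 0.969, 0.246, -0.01]
ft_force: [0.1, 0.2, 0.5]
gripper_width: 1.0
grip_force: 0.0
```

>>> {"op": "move_arm", "data": {"offset": [[0,0,0.25],[0,0,0.5],[0,0,0.7],[0,0,0.9],[0,0,1]], "spin": [0,0,0,0,0]}}

```text
time_s: 10.28
eef_pos: [231.0, -236.9, 582.7]
tcp_rot: [-0.005, 0.969, 0.246, -0.002]
ft_force: [0.8, 0.2, -0.0]
gripper_width: 1.0
grip_force: 0.0
```

```bash
python3 -c "from h import *;st();lean()"
```

```text
10.275 tcp [ 231.  -236.9  582.7] yaw 28.5 tilt 0.6 q [-1.02  0.01  0.45  2.02 -0.    1.62] F [ 0.8  0.2 -0. ] w 1.0
lean dir of tool z deg 123.1 q1 -58.4 pos az -45.7 mag 0.55 radial -0.009619552065451665
```

>>> {"op": "move_arm", "data": {"offset": [[0,0,0.18],[0,0,0.18],[0,0,0.18]], "spin": [0,0,0]}}

```text
time_s: 10.65
eef_pos: [231.3, -237.3, 591.1]
tcp_rot: [0.008, 0.969, 0.246, 0.002]
ft_force: [0.7, -0.1, 0.1]
gripper_width: 0.997
grip_force: 0.0
```

>>> {"op": "move_arm", "data": {"offset": [[0,0.05,-0.2],[0.1,0.1,-0.4],[0.2,0.2,-0.6],[0.3,0.3,-0.8],[0.4,0.4,-1]], "spin": [0.05,0.1,0.15,0.2,0.25]}}

```text
time_s: 11.28
eef_pos: [311.7, -156.5, 389.5]
tcp_rot: [0.006, 0.8, 0.6, 0.005]
ft_force: [1.0, -0.8, 0.6]
gripper_width: 0.996
grip_force: 0.0
```

```bash
python3 -c "from h import *;st();lean()"
```

```text
11.275 tcp [ 311.7 -156.5  389.5] yaw 73.8 tilt 0.9 q [-0.68 -0.11 -0.19  1.47  0.01  1.17] F [ 1.  -0.8  0.6] w 0.996
lean dir of tool z deg -14.0 q1 -39.1 pos az -26.7 mag 0.92 radial 0.014492507787158423
```

>>> {"op": "move_arm", "data": {"offset": [[0,0,0],[0,0,0],[0,0,0],[0,0,-0.1],[0,0,-0.2]], "spin": [0.05,0.1,0.15,0.2,0.25]}}

```text
time_s: 11.9
eef_pos: [311.3, -157.3, 350.3]
tcp_rot: [0.004, 0.509, 0.861, 0.007]
ft_force: [-0.0, 0.0, 0.2]
gripper_width: 1.004
grip_force: 0.0
```

>>> {"op": "move_arm", "data": {"offset": [[0,0,0],[0,0,0],[0,0,0],[0,0,0],[0,0,0]], "spin": [0.05,0.1,0.15,0.2,0.25]}}

```text
time_s: 12.52
eef_pos: [311.2, -157.2, 350.7]
tcp_rot: [0.001, 0.141, 0.99, 0.008]
ft_force: [0.2, -0.3, -0.3]
gripper_width: 1.0
grip_force: 0.0
```

>>> {"op": "move_arm", "data": {"offset": [[0,0,0],[0,0,0],[0,0,0],[0,0,0],[0,0,0]], "spin": [0.05,0.1,0.15,0.18,0.18]}}

```text
time_s: 13.15
eef_pos: [311.2, -157.2, 350.8]
tcp_rot: [-0.002, -0.138, 0.99, 0.008]
ft_force: [0.8, 0.1, 0.9]
gripper_width: 0.997
grip_force: 0.0
```

```bash
python3 - <<'E'
from h import *
st();lean()
m,im,d=snap('wrist','w2'); np.savez('/tmp/w2',im=im,d=d,xyz=m['xyz'],att=m['attitude'])
for n in ['target_grip','target_mark','collar_62_mid','collar_52_mid','collar_42_mid','collar_32_mid','reagent','jar','dish']:
    r=models.look_for('wrist',n)
    print(n,[(round(x['p'],2),w(x['position'],m).round(),np.round(px(w(x['position'],m),m))) for x in r[:2]])
E
```

```text
13.15 tcp [ 311.2 -157.2  350.8] yaw -164.1 tilt 0.9 q [-0.69 -0.09 -0.27  1.4   0.01 -0.96] F [0.8 0.1 0.9] w 0.997
lean dir of tool z deg 109.0 q1 -39.3 pos az -26.8 mag 0.94 radial -0.013994126030523656
target_grip [(0.75, array([ 471., -176.,    8.]), array([266., 282.])), (0.58, array([ 401., -332.,   44.]), array([138., 204.]))]
target_mark [(0.88, array([ 400., -337.,   47.]), array([131., 203.]))]
collar_62_mid [(0.69, array([ 476., -174.,   11.]), array([266., 287.]))]
collar_52_mid [(0.88, array([427., -79.,  12.]), array([351., 271.])), (0.66, array([ 540., -187.,   84.]), array([235., 363.]))]
collar_42_mid [(0.97, array([423.,  -1.,   7.]), array([412., 282.]))]
collar_32_mid [(0.88, array([ 369., -190.,   15.]), array([274., 204.]))]
reagent [(0.73, array([ 489., -103.,   54.]), array([319., 327.])), (0.69, array([ 403., -334.,   44.]), array([135., 206.]))]
jar [(0.94, array([ 543., -191.,   84.]), array([231., 364.])), (0.54, array([420.,  -1.,   7.]), array([413., 280.]))]
dish [(0.76, array([ 517., -260.,   14.]), array([191., 300.]))]
```

View pics/w2.png

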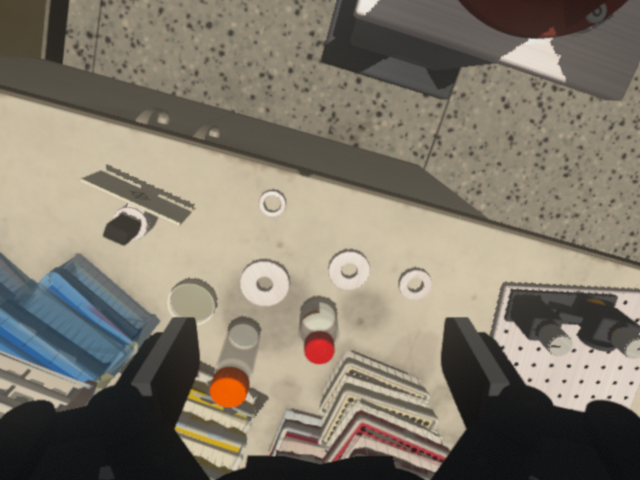

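```bash
cat >> h.py <<'E'
def collar(im,m,u,v,z=10.,half=34):
    u,v=int(u),int(v); hsv=cv2.cvtColor(im,cv2.COLOR_RGB2HSV)
    x0,y0=max(u-half,0),max(v-half,0)
    roi=hsv[y0:v+half,x0:u+half]; msk=((roi[...,1]<28)&(roi[...,2]>150)).astype(np.uint8)
    n,l,s,c=cv2.connectedComponentsWithStats(msk); i=1+np.argmax(s[1:,4])
    cs,h=cv2.findContours((l==i).astype(np.uint8),cv2.RETR_CCOMP,cv2.CHAIN_APPROX_NONE)
    out=[]
    for c,hh in zip(cs,h[0]):
        if len(c)<12: continue
        P=np.array([onz(p[0,0]+x0,p[0,1]+y0,z,m)[:2] for p in c],np.float32)
        e=cv2.fitEllipse(P); out.append(('in' if hh[3]>=0 else 'out',np.round(e[0],1),np.round(e[1],1)))
    return out
E
python3 - <<'E'
from h import *
z=np.load('/tmp/w2.npz'); m=imaging.camera_model('wrist'); m['xyz']=z['xyz'];m['attitude']=z['att']
for n,u,v in [(62,265,283),(52,349,270),(42,415,283),(32,272,203)]: print(n,collar(z['im'],m,u,v))
P=cloud(z['d'],m)
for n,u,v in [(62,265,283),(52,349,270),(42,415,283),(32,272,203)]:
    r=P[v-30:v+30,u-30:u+30].reshape(-1,3); k=(abs(r[:,2]-10)<3.5)&(np.hypot(*(r[:,:2]-onz(u,v,10,m)[:2]).T)<n/2+6); print(n,k.sum(),(np.percentile(r[k],2,0)+np.percentile(r[k],98,0))/2, np.median(P[v-40:v+40,u-40:u+40,2]))
for n,zz,uv,h in [('reagent',85,(319,347),50),('jar',115,(230,385),40)]:
    r=P.reshape(-1,3); c=onz(*uv,zz,m); k=(np.hypot(*(r[:,:2]-c[:2]).T)<50)&(r[:,2]>zz-15)&(r[:,2]<zz+8); print(n,c,np.median(r[k],0),k.sum())
k=(P[...,2]>20)&(abs(P[...,0]-430)<70)&(abs(P[...,1]+340)<90)
r=P[k]; print('target',len(r)); 
hd=r[r[:,2]>62]; print('handle',cv2.minAreaRect(hd[:,:2].astype(np.float32)),np.median(hd,0))
E
```

```text
62 [('out', array([ 471.5, -179.3]), array([49.9, 54.3])), ('in', array([ 472.6, -176.5]), array([25.9, 29.2]))]
52 [('out', array([425.6, -81.9]), array([41.4, 44.2])), ('in', array([434.8, -66.4]), array([4.8, 7.5])), ('in', array([428.2, -82.4]), array([25.1, 29.8]))]
42 [('out', array([413.2,  -6.1]), array([ 5.1, 14.4]))]
32 [('out', array([ 370.8, -193.1]), array([25.3, 26.5]))]
62 1539 [ 472.57520204 -177.71563701    9.53406124] 0.25571942191047015
52 1100 [428.4161015  -82.27758407   9.40572904] 0.1990877419168271
42 633 [424.20573576   3.34034967   9.13845329] -0.12571143716380107
32 352 [ 371.49436839 -193.51733868    9.32302744] -0.06493403796798702
reagent [ 494.73917471 -102.13763526   85.        ] [ 496.39597462 -102.10117263   84.18590555] 819
jar [ 546.0361826  -186.24212356  115.        ] [ 551.21616947 -186.89573723  114.04469882] 1196
target 3747
handle ((463.9549255371094, -371.0321960449219), (27.624813079833984, 118.63237762451172), 48.87131118774414) [ 435.17619954 -349.58542965   71.03609479]
```

>>> {"op": "move_arm", "data": {"offset": [[0.2,-0.02,-0.1],[0.4,-0.05,-0.3],[0.6,-0.08,-0.55],[0.75,-0.104,-0.8],[0.806,-0.104,-1]], "spin": [-0.033,-0.033,-0.033,-0.033,-0.033], "gripper": 0.15}}

```text
time_s: 14.28
eef_pos: [473.5, -178.0, 148.6]
tcp_rot: [-0.001, -0.087, 0.996, 0.008]
ft_force: [-0.1, -0.7, -0.1]
gripper_width: 0.85
grip_force: 0.0
```

```bash
cat >> h.py <<'E'
def ring(P,c,dia,ztop=10.,tol=3.5):
    """refine ring centre from depth: minEnclosingCircle-like fit of points at the top height"""
    r=P.reshape(-1,3); c=np.array(c,float)
    for _ in range(3):
        k=(abs(r[:,2]-ztop)<tol)&(np.hypot(*(r[:,:2]-c).T)<dia/2+8)
        q=r[k]
        if len(q)<30: return None
        c=(np.percentile(q[:,:2],1.5,0)+np.percentile(q[:,:2],98.5,0))/2
    return c.round(1),len(q),np.median(q[:,2]).round(1),np.ptp(np.percentile(q[:,:2],[1.5,98.5],0),0).round(1)
E
python3 - <<'E'
from h import *
st()
m,im,d=snap('wrist','w3'); P=cloud(d,m)
print(ring(P,(472.5,-178),62)); print(px((472.5,-178,10),m), collar(im,m,*px((472.5,-178,10),m),half=75))
print(ring(P,(428.4,-82.3),52))
r=P.reshape(-1,3)
for lo,hi,c in [(75,90,(496,-102)),(100,120,(549,-187))]:
    k=(np.hypot(*(r[:,:2]-c).T)<40)&(r[:,2]>lo)&(r[:,2]<hi); print(k.sum(), np.percentile(r[k],[3,97],0).round() if k.sum()>5 else '')
E
```

```text
14.275 tcp [ 473.5 -178.   148.6] yaw -170.0 tilt 1.0 q [-0.51  0.33 -0.33  0.92  0.01 -0.69] F [-0.1 -0.7 -0.1] w 0.85
(array([ 473.2, -178.1]), 5491, np.float64(9.8), array([56.5, 56.1]))
(np.float64(317.6348614014602), np.float64(212.14795670985444)) [('out', array([ 489.6, -154.8]), array([ 1.8, 11.2]))]
(array([428.2, -82.4]), 3968, np.float64(9.7), array([47.4, 47.5]))
1692 [[ 484. -117.   76.]
 [ 505.  -86.   86.]]
4945 [[ 537. -205.  102.]
 [ 573. -170.  116.]]
```

View pics/w3.png

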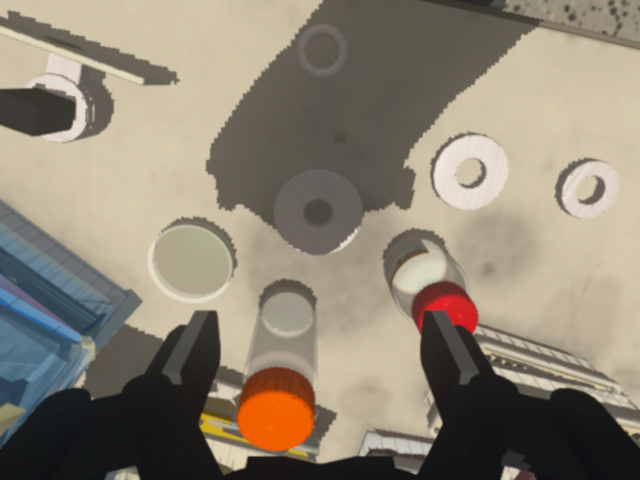

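>>> {"op": "move_arm", "data": {"offset": [[0,0,-0.25],[0,0,-0.45],[0,0,-0.6],[0,0,-0.7],[0,0,-0.755]], "spin": [0,0,0,0,0]}}

```text
time_s: 14.95
eef_pos: [472.3, -178.2, -0.2]
tcp_rot: [-0.001, -0.087, 0.996, 0.008]
ft_force: [-0.6, -0.1, -0.2]
gripper_width: 0.85
grip_force: 0.0
```

>>> {"op": "move_arm", "data": {"offset": [[0,0,0],[0,0,0],[0,0,0],[0,0,0],[0,0,0]], "spin": [0,0,0,0,0], "gripper": 0.5}}

```text
time_s: 15.58
eef_pos: [473.0, -178.4, 0.6]
tcp_rot: [-0.0, -0.087, 0.996, 0.008]
ft_force: [-0.0, 0.5, 7.6]
gripper_width: 0.678
grip_force: 65.0
```

>>> {"op": "move_arm", "data": {"offset": [[0,0,0.1],[0,0,0.3],[0,0,0.6],[0,0,0.8],[0,0,1]], "spin": [0,0,0,0,0]}}

```text
time_s: 16.2
eef_pos: [472.4, -178.0, 201.6]
tcp_rot: [-0.001, -0.087, 0.996, 0.008]
ft_force: [-0.3, 0.0, -1.9]
gripper_width: 0.675
grip_force: 64.6
```

```bash
python3 - <<'E'
from h import *
st()
m,im,d=snap('wrist','w4'); P=cloud(d,m)
s=arm.sense(); T=rot(s['tcp_rot']); Q=(P.reshape(-1,3)-s['eef_pos'])@T
k=(abs(Q[:,0])<45)&(abs(Q[:,1])<30)&(abs(Q[:,2])<45)
print(k.sum(),np.percentile(Q[k],[2,25,50,75,98],0).round(1))
E
```

```text
16.2 tcp [ 472.4 -178.   201.6] yaw -170.0 tilt 0.9 q [-0.51  0.28 -0.25  1.05  0.01 -0.69] F [-0.3  0.  -1.9] w 0.675
22719 [[-25.7 -28.9 -36.5]
 [ -8.8 -15.5  -5.1]
 [  4.   -0.2  -4.4]
 [ 15.2  15.3  -3.9]
 [ 29.7  29.8   1.7]]
```

View pics/w4.png

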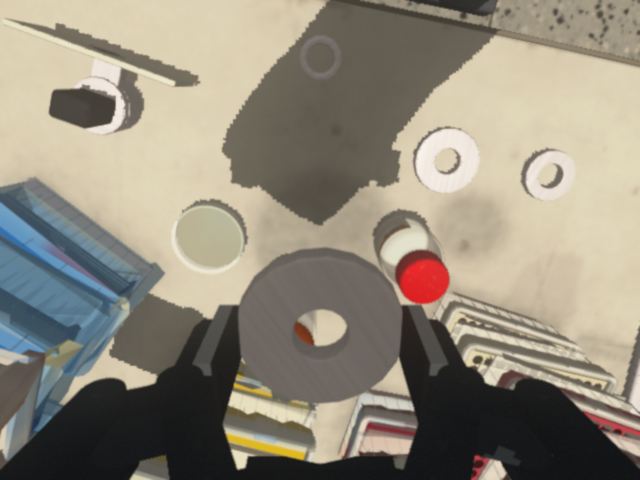

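>>> {"op": "move_arm", "data": {"offset": [[-0.2,0.1,0.1],[-0.35,0.35,0.15],[-0.35,0.6,0.15],[-0.35,0.85,0.15],[-0.35,1,0.15]], "spin": [0,0,0,0,0]}}

```text
time_s: 16.88
eef_pos: [402.0, 23.8, 230.0]
tcp_rot: [-0.001, -0.087, 0.996, 0.008]
ft_force: [1.4, 0.7, -1.3]
gripper_width: 0.685
grip_force: 64.7
```

>>> {"op": "move_arm", "data": {"offset": [[0,0.3,0],[0,0.6,0],[0,0.9,0],[0,1,0],[0.2,1,0]], "spin": [0,0,0,0,0]}}

```text
time_s: 17.5
eef_pos: [440.8, 223.9, 230.0]
tcp_rot: [-0.002, -0.089, 0.996, 0.008]
ft_force: [-0.3, 0.6, -1.4]
gripper_width: 0.677
grip_force: 64.8
```

>>> {"op": "move_arm", "data": {"offset": [[0.2,0.1,0],[0.4,0.2,0],[0.6,0.25,0],[0.75,0.25,0],[0.8,0.25,0]], "spin": [0,0.015,0.015,0.015,0.015]}}

```text
time_s: 18.12
eef_pos: [603.4, 271.7, 228.8]
tcp_rot: [-0.002, -0.11, 0.994, 0.008]
ft_force: [-1.2, -0.6, -1.4]
gripper_width: 0.677
grip_force: 64.8
```

```bash
python3 - <<'E'
from h import *
st()
m,im,d=snap('wrist','w5'); P=cloud(d,m); np.savez('/tmp/w5',im=im,d=d,xyz=m['xyz'],att=m['attitude'])
s=arm.sense(); T=rot(s['tcp_rot']); Q=(P.reshape(-1,3)-s['eef_pos'])@T
k=(abs(Q[:,0])<45)&(abs(Q[:,1])<27)&(abs(Q[:,2]+4)<8)
A=np.c_[Q[k][:,:2],np.ones(k.sum())]; print('plane',np.linalg.lstsq(A,Q[k][:,2],rcond=None)[0]); print(np.percentile(Q[k],[1,99],0).round(1))
r=P.reshape(-1,3)
k=(abs(r[:,2]-64)<4)&(np.hypot(r[:,0]-602,r[:,1]-272)<30); print('post top',k.sum(),np.median(r[k],0),(np.percentile(r[k],2,0)+np.percentile(r[k],98,0))/2)
print('board z',np.median(r[(abs(r[:,2]-12)<6)&(abs(r[:,0]-560)<80)&(abs(r[:,1]-250)<80)][:,2]))
k=(r[:,2]>38)&(r[:,2]<60)&(abs(r[:,0]-560)<40)&(abs(r[:,1]-265)<75)&(np.hypot(r[:,0]-602,r[:,1]-272)>25)
p=r[k][:,:2]; c=p.mean(0); u,S,V=np.linalg.svd(p-c,full_matrices=False); print('screen',k.sum(),c,V[0],np.degrees(np.arctan2(-V[0][0],V[0][1])))
E
```

```text
18.125 tcp [603.4 271.7 228.8] yaw -167.4 tilt 0.9 q [0.3  0.56 0.26 1.27 0.02 0.08] F [-1.2 -0.6 -1.4] w 0.677
plane [ 0.0152928   0.01691366 -8.51375101]
[[-29.1 -26.1 -10.3]
 [ 28.8  26.1  -1.5]]
post top 254 [605.2756116  275.2928209   63.23540292] [605.76746871 275.51492841  62.71059027]
board z 11.89610370009757
screen 1087 [562.0481135  270.69036707] [-0.1571184   0.98757977] 9.039677163479132
```

View pics/w5.png

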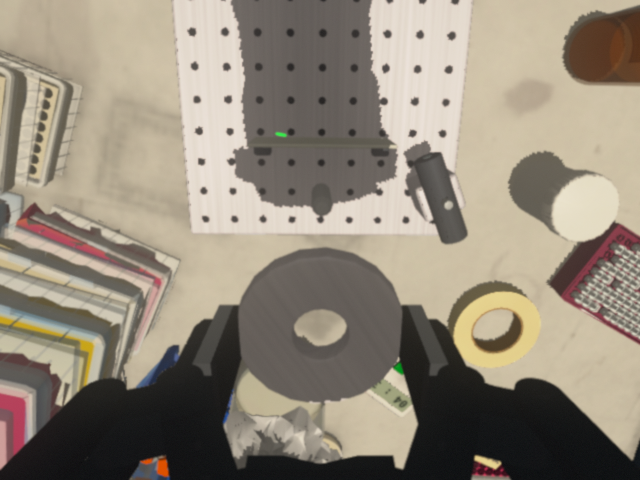

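```bash
python3 - <<'E'
from h import *
z=np.load('/tmp/w5.npz'); m=imaging.camera_model('wrist'); m['xyz']=z['xyz'];m['attitude']=z['att']; im,d=z['im'],z['d']
P=cloud(d,m); r=P.reshape(-1,3)
for lo,hi in [(20,40),(40,56),(57,61),(61,63),(63,65),(65,70)]:
    k=(r[:,2]>lo)&(r[:,2]<hi)&(np.hypot(r[:,0]-604,r[:,1]-274)<20); print(lo,hi,k.sum(),np.percentile(r[k],[3,50,97],0)[:,:2].round(1).tolist() if k.sum() else '')
g=cv2.cvtColor(im,cv2.COLOR_RGB2GRAY)
b=cv2.adaptiveThreshold(cv2.GaussianBlur(g,(3,3),0),255,cv2.ADAPTIVE_THRESH_MEAN_C,cv2.THRESH_BINARY_INV,21,18)
n,l,s,c=cv2.connectedComponentsWithStats(b)
H=[onz(*c[i],12,m)[:2] for i in range(1,n) if 15<s[i,4]<110 and s[i,2]<14 and s[i,3]<14 and 175<c[i][0]<470 and c[i][1]<235 and abs(P[int(c[i][1]),int(c[i][0]),2]-12)<4]
H=np.array(H); print(len(H))
best=[]
from scipy.optimize import minimize
def cost(a,p=25.0):
    U=H@np.array([[np.cos(a),-np.sin(a)],[np.sin(a),np.cos(a)]]); f=np.exp(2j*np.pi*U/p).mean(0); return -abs(f).sum(),(np.angle(f)/(2*np.pi)*p)
for p in [12.5,20,22.5,25,24.5,25.5,30]:
    bb=min((cost(a,p)[0],a) for a in np.arange(.15,.45,.002)); print(p,bb,cost(bb[1],p)[1])
Q=(r-np.array([603.4,271.7,228.8]))@rot(arm.sense()['tcp_rot'])
k=(abs(Q[:,0])<28)&(abs(Q[:,1])<25)&(abs(Q[:,2])<25); print(np.percentile(Q[k][:,2],[5,25,50,75,95]))
E
```

```text
20 40 107 [[598.5, 267.7], [599.8, 273.3], [607.0, 281.4]]
40 56 100 [[598.4, 267.7], [599.8, 273.1], [606.6, 281.1]]
57 61 104 [[598.9, 268.1], [602.1, 274.1], [613.1, 282.6]]
61 63 80 [[600.0, 269.4], [604.0, 274.8], [611.6, 281.2]]
63 65 127 [[602.1, 271.0], [606.4, 275.5], [610.9, 280.1]]
65 70 13 [[600.9, 271.2], [604.6, 276.1], [609.9, 277.8]]
53
12.5 (np.float64(-1.9760489874585088), np.float64(0.20800000000000005)) [-0.07969849 -5.51503246]
20 (np.float64(-0.24451404041549318), np.float64(0.2640000000000001)) [-6.03119578 -7.83636586]
22.5 (np.float64(-0.41638654702842487), np.float64(0.24600000000000008)) [-5.06462984  1.70162649]
25 (np.float64(-1.9938010839356883), np.float64(0.20800000000000005)) [-0.07252935 -5.51504573]
24.5 (np.float64(-1.9187833589050598), np.float64(0.20800000000000005)) [11.62509931 -2.61907337]
25.5 (np.float64(-1.8975022026433075), np.float64(0.20800000000000005)) [-11.77761581  -8.40701576]
30 (np.float64(-0.38817163008361766), np.float64(0.21600000000000005)) [13.47816088  4.75611809]
[-10.06846114  -9.46612713  -9.01934132  -8.51602772  -5.6140624 ]
```

>>> {"op": "move_arm", "data": {"offset": [[0.0135,0.0195,-0.2],[0.0135,0.0195,-0.4],[0.0135,0.0195,-0.6],[0.0135,0.0195,-0.7],[0.0135,0.0195,-0.72]], "spin": [-0.004,-0.004,-0.004,-0.004,-0.004]}}

```text
time_s: 18.8
eef_pos: [603.2, 275.4, 84.9]
tcp_rot: [-0.003, -0.104, 0.995, 0.008]
ft_force: [-1.2, -0.4, -1.9]
gripper_width: 0.677
grip_force: 64.8
```

>>> {"op": "move_arm", "data": {"offset": [[0,0,0],[0,0,0]], "spin": [0,0]}}

```text
time_s: 19.05
eef_pos: [605.8, 276.0, 87.5]
tcp_rot: [-0.0, -0.104, 0.995, 0.008]
ft_force: [0.1, 0.6, -0.5]
gripper_width: 0.679
grip_force: 64.8
```

```bash
python3 - <<'E'
from h import *
st()
m,im,d=snap('wrist','w6'); P=cloud(d,m); s=arm.sense(); T=rot(s['tcp_rot']); r=P.reshape(-1,3); Q=(r-s['eef_pos'])@T
k=(abs(Q[:,0])<45)&(abs(Q[:,1])<27)&(abs(Q[:,2]+9)<4); print('ring in tool',np.percentile(Q[k],[1,50,99],0).round(1), 'world z',np.median(r[k][:,2]))
k=(r[:,2]>60)&(r[:,2]<68)&(np.hypot(r[:,0]-606,r[:,1]-275.6)<12); print(k.sum(),np.percentile(r[k],[3,50,97],0).round(1) if k.sum() else '')
E
```

```text
19.05 tcp [605.8 276.   87.5] yaw -168.1 tilt 0.9 q [0.31 0.65 0.04 0.96 0.02 0.1 ] F [ 0.1  0.6 -0.5] w 0.679
ring in tool [[-29.3 -26.2 -10.6]
 [  2.5  -0.4  -9.1]
 [ 28.3  26.1  -5.8]] world z 96.44174380413665
0
```

View pics/w6.png

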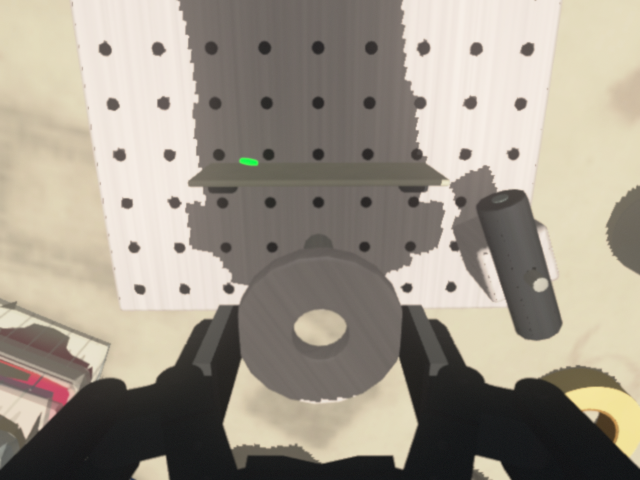

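>>> {"op": "move_arm", "data": {"offset": [[0,0,-0.05],[0,0,-0.1],[0,0,-0.15],[0,0,-0.18],[0,0,-0.18]], "spin": [0,0,0,0,0]}}

```text
time_s: 19.73
eef_pos: [604.8, 275.6, 49.2]
tcp_rot: [-0.002, -0.104, 0.995, 0.008]
ft_force: [0.6, 0.5, -0.8]
gripper_width: 0.681
grip_force: 64.8
```

>>> {"op": "move_arm", "data": {"offset": [[0,0,-0.05],[0,0,-0.1],[0,0,-0.14],[0,0,-0.17],[0,0,-0.17]], "spin": [0,0,0,0,0]}}

```text
time_s: 20.35
eef_pos: [604.8, 275.6, 15.4]
tcp_rot: [-0.002, -0.104, 0.995, 0.008]
ft_force: [0.4, 0.1, -0.4]
gripper_width: 0.678
grip_force: 64.8
```

>>> {"op": "move_arm", "data": {"offset": [[0,0,0],[0,0,0],[0,0,0],[0,0,0.1],[0,0,0.3]], "spin": [0,0,0,0,0], "gripper": 0.12}}

```text
time_s: 20.98
eef_pos: [603.9, 275.3, 75.2]
tcp_rot: [-0.003, -0.104, 0.995, 0.008]
ft_force: [0.2, -0.3, 0.2]
gripper_width: 0.88
grip_force: 0.0
```

>>> {"op": "move_arm", "data": {"offset": [[0,0,0.2],[0,0,0.4],[0,0,0.6],[0,0,0.8],[0,0,0.8]], "spin": [0,0,0,0,0]}}

```text
time_s: 21.6
eef_pos: [606.9, 276.4, 239.8]
tcp_rot: [0.002, -0.104, 0.995, 0.009]
ft_force: [0.0, -0.3, -0.3]
gripper_width: 0.878
grip_force: 0.0
```

```bash
python3 - <<'E'
from h import *
st()
m,im,d=snap('wrist','w7'); P=cloud(d,m); print(ring(P,(606,275.6),62,22))
r=P.reshape(-1,3)
k=(r[:,2]>62)&(r[:,2]<66)&(np.hypot(r[:,0]-606,r[:,1]-275.6)<12); print(k.sum(),np.percentile(r[k],[3,50,97],0).round(1) if k.sum() else '')
E
```

```text
21.6 tcp [606.9 276.4 239.8] yaw -168.1 tilt 1.0 q [0.31 0.56 0.29 1.29 0.02 0.1 ] F [ 0.  -0.3 -0.3] w 0.878
(array([606.7, 275. ]), 3421, np.float64(21.9), array([56.7, 56.4]))
176 [[600.9 270.4  62.2]
 [606.  275.4  63.5]
 [610.8 280.4  65.2]]
```

>>> {"op": "move_arm", "data": {"offset": [[-0.3,-0.05,0],[-0.6,-0.1,0],[-0.85,-0.15,0],[-0.95,-0.3,0],[-0.95,-0.5,0]], "spin": [0,0,0,0,0], "gripper": 0.26}}

```text
time_s: 22.28
eef_pos: [412.8, 175.4, 235.1]
tcp_rot: [-0.002, -0.105, 0.994, 0.008]
ft_force: [0.8, 0.1, -0.3]
gripper_width: 0.742
grip_force: 0.0
```

>>> {"op": "move_arm", "data": {"offset": [[0,-0.25,0],[0,-0.5,0],[0,-0.75,0],[0,-1,0],[0,-1,0]], "spin": [0,-0.05,-0.1,-0.156,-0.156]}}

```text
time_s: 22.9
eef_pos: [414.5, -26.8, 234.9]
tcp_rot: [0.0, 0.144, 0.99, 0.008]
ft_force: [0.3, 0.2, 0.0]
gripper_width: 0.74
grip_force: 0.0
```

>>> {"op": "move_arm", "data": {"offset": [[0.05,-0.25,0],[0.06,-0.28,-0.2],[0.06,-0.28,-0.4],[0.06,-0.28,-0.5],[0.06,-0.28,-0.5]], "spin": [0,0,0,0,0]}}

```text
time_s: 23.52
eef_pos: [425.5, -78.9, 134.3]
tcp_rot: [-0.001, 0.14, 0.99, 0.009]
ft_force: [-0.6, 0.8, 1.3]
gripper_width: 0.742
grip_force: 0.0
```

```bash
python3 - <<'E'
from h import *
st()
m,im,d=snap('wrist','w8'); P=cloud(d,m)
for n,c in [(52,(428.2,-82.4)),(42,(424.2,3.3)),(32,(371.5,-193.5))]: print(n,ring(P,c,n))
E
```

```text
23.525 tcp [425.5 -78.9 134.3] yaw 164.0 tilt 1.0 q [-0.36  0.21 -0.54  0.83  0.02 -0.08] F [-0.6  0.8  1.3] w 0.742
52 (array([428.1, -81.8]), 3974, np.float64(9.8), array([47.3, 47.2]))
42 (array([424.8,   3.8]), 2551, np.float64(9.7), array([38.5, 38.5]))
32 (array([ 371.5, -192.2]), 1243, np.float64(9.5), array([29.3, 29.7]))
```

>>> {"op": "move_arm", "data": {"offset": [[0.013,-0.0145,-0.2],[0.013,-0.0145,-0.4],[0.013,-0.0145,-0.55],[0.013,-0.0145,-0.655],[0.013,-0.0145,-0.655]], "spin": [0,0,0,0,0]}}

```text
time_s: 24.2
eef_pos: [429.5, -82.7, 4.8]
tcp_rot: [0.0, 0.14, 0.99, 0.008]
ft_force: [0.6, 0.0, 0.2]
gripper_width: 0.745
grip_force: 0.0
```

>>> {"op": "move_arm", "data": {"offset": [[0,0,0],[0,0,0],[0,0,0],[0,0,0],[0,0,0]], "spin": [0,0,0,0,0], "gripper": 0.6}}

```text
time_s: 24.82
eef_pos: [430.5, -85.9, 8.5]
tcp_rot: [0.002, 0.141, 0.99, 0.005]
ft_force: [-17.0, -11.6, 44.9]
gripper_width: 0.397
grip_force: 29.5
```

>>> {"op": "move_arm", "data": {"offset": [[-0.02,0,0.1],[-0.05,0,0.3],[-0.1,0,0.6],[-0.1,0,0.9],[-0.1,0.2,1]], "spin": [0,0,0,0,0]}}

```text
time_s: 25.45
eef_pos: [412.3, -44.6, 210.1]
tcp_rot: [0.005, 0.142, 0.99, 0.007]
ft_force: [0.6, 0.6, -0.2]
gripper_width: 0.399
grip_force: 0.0
```

>>> {"op": "move_arm", "data": {"offset": [[0.08,-0.18,-0.2],[0.08,-0.18,-0.35],[0.08,-0.18,-0.35]], "spin": [0,0,0], "gripper": 0.24}}

```text
time_s: 25.82
eef_pos: [424.8, -78.7, 134.9]
tcp_rot: [-0.0, 0.14, 0.99, 0.008]
ft_force: [0.2, -0.3, -1.2]
gripper_width: 0.761
grip_force: 0.0
```

```bash
python3 - <<'E'
from h import *
st();lean()
m,im,d=snap('wrist','w9'); P=cloud(d,m)
for n,c in [(52,(428.2,-82.4)),(42,(424.2,3.3)),(32,(371.5,-193.5))]: print(n,ring(P,c,n))
E
```

```text
25.825 tcp [424.8 -78.7 134.9] yaw 163.9 tilt 0.9 q [-0.36  0.2  -0.54  0.83  0.02 -0.08] F [ 0.2 -0.3 -1.2] w 0.761
lean dir of tool z deg 82.9 q1 -20.9 pos az -10.5 mag 0.94 radial -0.0039138758577732195
52 (array([429. , -76.4]), 3951, np.float64(9.8), array([47.4, 47. ]))
42 (array([424.8,   3.8]), 2557, np.float64(9.7), array([38.3, 38.8]))
32 (array([ 371.5, -192.3]), 1230, np.float64(9.5), array([29.4, 29.7]))
```

>>> {"op": "move_arm", "data": {"offset": [[0.016,0.014,-0.2],[0.016,0.014,-0.4],[0.016,0.014,-0.55],[0.016,0.014,-0.687],[0.016,0.014,-0.687]], "spin": [0,0,0,0,0]}}

```text
time_s: 26.5
eef_pos: [428.9, -76.2, -2.1]
tcp_rot: [0.0, 0.14, 0.99, 0.008]
ft_force: [-0.4, 0.2, 1.6]
gripper_width: 0.762
grip_force: 0.0
```

>>> {"op": "move_arm", "data": {"offset": [[0,0,0],[0,0,0]], "spin": [0,0]}}

```text
time_s: 26.75
eef_pos: [430.2, -76.7, -1.0]
tcp_rot: [0.002, 0.14, 0.99, 0.008]
ft_force: [-0.5, 0.1, 0.4]
gripper_width: 0.758
grip_force: 0.0
```

>>> {"op": "move_arm", "data": {"offset": [[0,0,0],[0,0,0],[0,0,0],[0,0,0]], "spin": [0,0,0,0], "gripper": 0.6}}

```text
time_s: 27.25
eef_pos: [429.8, -76.6, -1.1]
tcp_rot: [0.002, 0.14, 0.99, 0.008]
ft_force: [-3.2, 1.3, 17.6]
gripper_width: 0.571
grip_force: 59.2
```

>>> {"op": "move_arm", "data": {"offset": [[0,0,0.1],[-0.03,0,0.4],[-0.1,0.1,0.7],[-0.1,0.3,1],[-0.1,0.6,1]], "spin": [0,0,0,0,0.05]}}

```text
time_s: 27.88
eef_pos: [411.3, 39.0, 200.9]
tcp_rot: [0.004, 0.062, 0.998, 0.008]
ft_force: [1.1, 0.3, -1.9]
gripper_width: 0.566
grip_force: 63.8
```

>>> {"op": "move_arm", "data": {"offset": [[0,0.25,0.1],[0,0.5,0.16],[0,0.75,0.16],[0,1,0.16],[0,1,0.16]], "spin": [0.05,0.1,0.106,0.106,0.106]}}

```text
time_s: 28.5
eef_pos: [408.4, 241.8, 229.1]
tcp_rot: [-0.001, -0.106, 0.994, 0.008]
ft_force: [-0.2, -0.8, -1.2]
gripper_width: 0.568
grip_force: 63.8
```

>>> {"op": "move_arm", "data": {"offset": [[0.1,0.25,0],[0.3,0.16,0],[0.6,0.16,0],[0.85,0.16,0],[0.97,0.16,0]], "spin": [0,0,0,0,0]}}

```text
time_s: 29.12
eef_pos: [605.2, 269.4, 228.4]
tcp_rot: [-0.001, -0.103, 0.995, 0.008]
ft_force: [-0.2, -0.1, -1.1]
gripper_width: 0.569
grip_force: 63.8
```

```bash
cat >> h.py <<'E'
def held(name,dia,ztool=-9):
    st(); m,im,d=snap('wrist',name); P=cloud(d,m); s=arm.sense(); T=rot(s['tcp_rot']); r=P.reshape(-1,3); Q=(r-s['eef_pos'])@T
    k=(abs(Q[:,0])<dia/2+8)&(abs(Q[:,1])<dia/2-6)&(abs(Q[:,2]-ztool)<6)
    p=np.percentile(Q[k],[1.5,50,98.5],0); print('ring in tool',k.sum(),p.round(1).tolist(),'xc',(p[0]+p[2])[0]/2)
    c=np.array([(p[0]+p[2])[0]/2,0,0]); print('ring world',(T@c+s['eef_pos'])[:2],'off/200 to post',(np.array([606.1,275.6])-(T@c+s['eef_pos'])[:2])/200)
    return P,im,m
E
python3 - <<'E'
from h import *
held('w10',52)
E
```

```text
29.125 tcp [605.2 269.4 228.4] yaw -168.2 tilt 0.9 q [0.3  0.56 0.26 1.27 0.02 0.09] F [-0.2 -0.1 -1.1] w 0.569
ring in tool 11847 [[-20.8, -19.2, -12.3], [6.2, 0.1, -10.9], [27.3, 19.3, -4.1]] xc 3.263923946253998
ring world [603.66128375 268.43257853] off/200 to post [0.01219358 0.03583711]
```

>>> {"op": "move_arm", "data": {"offset": [[0.013,0.032,-0.2],[0.013,0.032,-0.4],[0.013,0.032,-0.6],[0.013,0.032,-0.68],[0.013,0.032,-0.68]], "spin": [0,0,0,0,0]}}

```text
time_s: 29.8
eef_pos: [605.1, 276.8, 92.7]
tcp_rot: [-0.002, -0.104, 0.995, 0.008]
ft_force: [-0.1, 0.1, -0.2]
gripper_width: 0.569
grip_force: 63.8
```

>>> {"op": "move_arm", "data": {"offset": [[0,0,0]], "spin": [0]}}

```text
time_s: 29.92
eef_pos: [606.7, 277.6, 94.8]
tcp_rot: [0.0, -0.104, 0.995, 0.008]
ft_force: [0.6, -0.1, -1.0]
gripper_width: 0.572
grip_force: 63.8
```

```bash
python3 - <<'E'
from h import *
P,im,m=held('w11',52)
r=P.reshape(-1,3); print(ring(P,(606,275),62,22))
# bore: holes in ring in image
g=cv2.cvtColor(im,cv2.COLOR_RGB2GRAY)
E
```

```text
29.925 tcp [606.7 277.6  94.8] yaw -168.1 tilt 0.9 q [0.31 0.65 0.06 0.97 0.02 0.1 ] F [ 0.6 -0.1 -1. ] w 0.572
ring in tool 11756 [[-22.2, -19.3, -11.8], [4.7, -0.2, -10.4], [25.8, 19.2, -4.0]] xc 1.8337771067907571
ring world [604.98352803 277.30958523] off/200 to post [ 0.00558236 -0.00854793]
(array([600.1, 275.1]), 6142, np.float64(21.8), array([44.9, 57. ]))
```

View pics/w11.png

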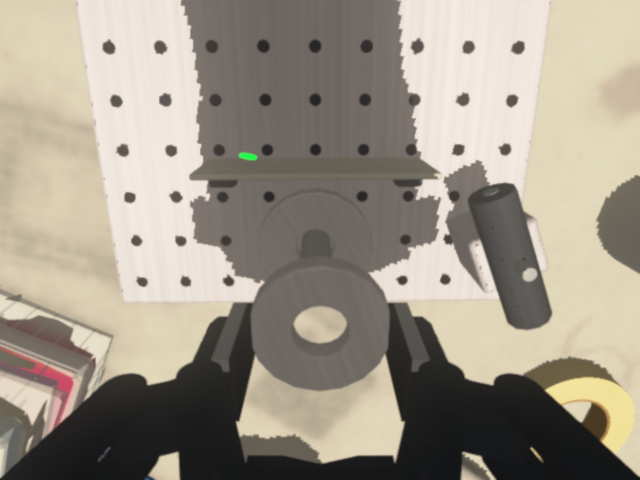

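>>> {"op": "move_arm", "data": {"offset": [[0.004,-0.0085,-0.05],[0.004,-0.0085,-0.1],[0.004,-0.0085,-0.15],[0.004,-0.0085,-0.2],[0.004,-0.0085,-0.2]], "spin": [0,0,0,0,0]}}

```text
time_s: 30.6
eef_pos: [605.6, 275.5, 51.6]
tcp_rot: [-0.002, -0.104, 0.995, 0.008]
ft_force: [0.1, -0.3, -0.4]
gripper_width: 0.568
grip_force: 63.8
```

>>> {"op": "move_arm", "data": {"offset": [[0,0,-0.05],[0,0,-0.1],[0,0,-0.14],[0,0,-0.15]], "spin": [0,0,0,0]}}

```text
time_s: 31.1
eef_pos: [605.9, 275.6, 22.1]
tcp_rot: [-0.002, -0.104, 0.995, 0.008]
ft_force: [-0.2, -0.9, -1.6]
gripper_width: 0.573
grip_force: 63.8
```

>>> {"op": "move_arm", "data": {"offset": [[0,0,0],[0,0,0],[0,0,0],[0,0,0.1],[0,0,0.3]], "spin": [0,0,0,0,0], "gripper": 0.25}}

```text
time_s: 31.72
eef_pos: [605.2, 275.3, 82.1]
tcp_rot: [-0.003, -0.104, 0.995, 0.008]
ft_force: [0.6, 0.0, 0.4]
gripper_width: 0.752
grip_force: 0.0
```

>>> {"op": "move_arm", "data": {"offset": [[0,0,0.2],[0,0,0.4],[0,0,0.6],[0,0,0.75],[0,0,0.75]], "spin": [0,0,0,0,0]}}

```text
time_s: 32.35
eef_pos: [607.8, 276.2, 235.9]
tcp_rot: [0.001, -0.104, 0.995, 0.008]
ft_force: [0.5, 0.2, -0.2]
gripper_width: 0.752
grip_force: 0.0
```

```bash
python3 - <<'E'
from h import *
st()
m,im,d=snap('wrist','w12'); P=cloud(d,m); print(ring(P,(606,275.6),52,32),ring(P,(606,275.6),62,22))
E
```

```text
32.35 tcp [607.8 276.2 235.9] yaw -168.1 tilt 1.0 q [0.31 0.57 0.29 1.28 0.02 0.1 ] F [ 0.5  0.2 -0.2] w 0.752
(array([605.4, 274.3]), 2462, np.float64(31.8), array([47.5, 47.5])) (array([606.8, 275. ]), 1059, np.float64(21.7), array([59.2, 59.2]))
```

>>> {"op": "move_arm", "data": {"offset": [[-0.3,-0.05,0],[-0.6,-0.1,0],[-0.85,-0.15,0],[-0.915,-0.3,0],[-0.915,-0.5,0]], "spin": [0,0,0,0,0], "gripper": 0.38}}

```text
time_s: 33.02
eef_pos: [421.4, 175.4, 232.0]
tcp_rot: [-0.002, -0.105, 0.994, 0.008]
ft_force: [0.6, 0.3, 0.4]
gripper_width: 0.621
grip_force: 0.0
```

>>> {"op": "move_arm", "data": {"offset": [[0,-0.25,0],[0,-0.5,-0.1],[0,-0.75,-0.2],[0,-0.86,-0.4],[0,-0.86,-0.5]], "spin": [0,0,0,0,0]}}

```text
time_s: 33.65
eef_pos: [421.5, 2.5, 130.4]
tcp_rot: [-0.003, -0.103, 0.995, 0.008]
ft_force: [-0.1, -0.1, 0.2]
gripper_width: 0.616
grip_force: 0.0
```

>>> {"op": "move_arm", "data": {"offset": [[0,0,0],[0,0,0]], "spin": [0,0]}}

```text
time_s: 33.9
eef_pos: [423.4, 4.0, 133.2]
tcp_rot: [-0.001, -0.104, 0.995, 0.008]
ft_force: [0.3, 0.4, -0.1]
gripper_width: 0.62
grip_force: 0.0
```

```bash
python3 - <<'E'
from h import *
st()
m,im,d=snap('wrist','w13'); P=cloud(d,m)
for n,c in [(42,(424.2,3.3)),(32,(371.5,-192.5))]: print(n,ring(P,c,n))
E
```

```text
33.9 tcp [423.4   4.  133.2] yaw -168.0 tilt 0.9 q [-0.17  0.19 -0.56  0.82  0.01 -0.38] F [ 0.3  0.4 -0.1] w 0.62
42 (array([424.9,   3.9]), 2373, np.float64(9.8), array([38.3, 38.1]))
32 (array([ 371.4, -187.8]), 1031, np.float64(9.4), array([29.8, 20.6]))
```

>>> {"op": "move_arm", "data": {"offset": [[0.0075,0,-0.2],[0.0075,0,-0.4],[0.0075,0,-0.55],[0.0075,0,-0.661],[0.0075,0,-0.661]], "spin": [0,0,0,0,0]}}

```text
time_s: 34.58
eef_pos: [424.4, 4.2, 0.3]
tcp_rot: [-0.002, -0.104, 0.995, 0.008]
ft_force: [0.3, 0.1, -0.3]
gripper_width: 0.621
grip_force: 0.0
```

>>> {"op": "move_arm", "data": {"offset": [[0,0,0],[0,0,0]], "spin": [0,0]}}

```text
time_s: 34.83
eef_pos: [426.0, 3.7, 1.8]
tcp_rot: [-0.0, -0.104, 0.995, 0.008]
ft_force: [-0.5, -0.2, 0.4]
gripper_width: 0.619
grip_force: 0.0
```

>>> {"op": "move_arm", "data": {"offset": [[0,0,0],[0,0,0],[0,0,0],[0,0,0]], "spin": [0,0,0,0], "gripper": 0.7}}

```text
time_s: 35.33
eef_pos: [425.7, 3.6, 2.0]
tcp_rot: [-0.0, -0.104, 0.995, 0.008]
ft_force: [-3.8, 0.4, 18.6]
gripper_width: 0.451
grip_force: 58.0
```

>>> {"op": "move_arm", "data": {"offset": [[0,0,0.1],[-0.02,0,0.4],[-0.05,0.1,0.7],[-0.05,0.3,1],[-0.05,0.6,1]], "spin": [0,0,0,0,0]}}

```text
time_s: 35.95
eef_pos: [417.4, 120.3, 204.3]
tcp_rot: [0.003, -0.102, 0.995, 0.008]
ft_force: [1.4, 0.4, -1.9]
gripper_width: 0.45
grip_force: 61.4
```

>>> {"op": "move_arm", "data": {"offset": [[0,0.25,0.1],[0,0.5,0.16],[0.1,0.7,0.16],[0.4,0.73,0.16],[0.7,0.76,0.16]], "spin": [0,0,0,0,0]}}

```text
time_s: 36.58
eef_pos: [556.1, 272.9, 232.8]
tcp_rot: [-0.001, -0.105, 0.994, 0.008]
ft_force: [1.4, 0.2, 0.5]
gripper_width: 0.448
grip_force: 61.4
```

>>> {"op": "move_arm", "data": {"offset": [[0.25,0,-0.15],[0.25,0,-0.35],[0.25,0,-0.55],[0.25,0,-0.65],[0.25,0,-0.65]], "spin": [0,0,0,0,0]}}

```text
time_s: 37.2
eef_pos: [603.6, 271.4, 100.8]
tcp_rot: [-0.003, -0.104, 0.995, 0.008]
ft_force: [-0.1, -0.1, -1.0]
gripper_width: 0.455
grip_force: 61.4
```

>>> {"op": "move_arm", "data": {"offset": [[0,0,0],[0,0,0]], "spin": [0,0]}}

```text
time_s: 37.45
eef_pos: [605.7, 272.1, 103.8]
tcp_rot: [0.0, -0.104, 0.995, 0.008]
ft_force: [-0.3, -1.0, -1.0]
gripper_width: 0.451
grip_force: 61.4
```

```bash
python3 - <<'E'
from h import *
held('w14',42)
E
```

```text
37.45 tcp [605.7 272.1 103.8] yaw -168.1 tilt 0.9 q [0.3  0.64 0.06 0.99 0.02 0.1 ] F [-0.3 -1.  -1. ] w 0.451
ring in tool 6009 [[-18.2, -14.5, -8.8], [3.3, 0.2, -7.5], [20.6, 14.5, -3.6]] xc 1.2125924586614332
ring world [604.4139017  271.87221604] off/200 to post [0.00843049 0.01863892]
```

View pics/w14.png

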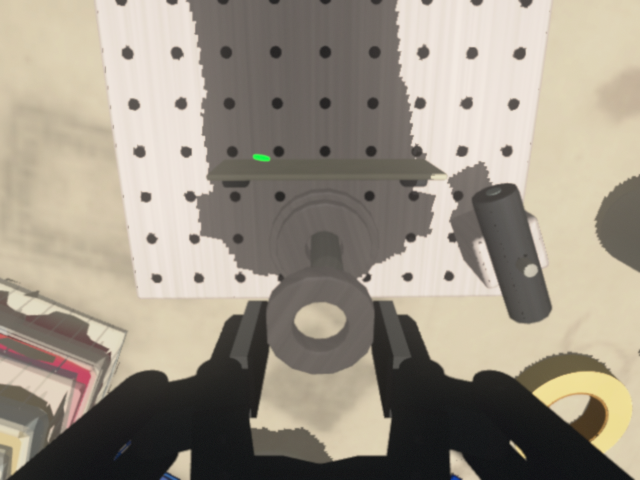

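>>> {"op": "move_arm", "data": {"offset": [[0.006,0.0185,0],[0.006,0.0185,-0.05],[0.006,0.0185,-0.1],[0.006,0.0185,-0.15],[0.006,0.0185,-0.2]], "spin": [0,0,0,0,0]}}

```text
time_s: 38.12
eef_pos: [605.9, 275.4, 61.1]
tcp_rot: [-0.001, -0.104, 0.995, 0.008]
ft_force: [0.2, -0.3, -0.7]
gripper_width: 0.448
grip_force: 61.4
```

>>> {"op": "move_arm", "data": {"offset": [[0,0,-0.05],[0,0,-0.1],[0,0,-0.13],[0,0,-0.13]], "spin": [0,0,0,0]}}

```text
time_s: 38.62
eef_pos: [605.8, 275.4, 35.7]
tcp_rot: [-0.002, -0.104, 0.995, 0.008]
ft_force: [-0.5, -0.2, 0.2]
gripper_width: 0.453
grip_force: 61.4
```

>>> {"op": "move_arm", "data": {"offset": [[0,0,0],[0,0,0],[0,0,0],[0,0,0.1],[0,0,0.3]], "spin": [0,0,0,0,0], "gripper": 0.35}}

```text
time_s: 39.25
eef_pos: [604.8, 275.1, 95.4]
tcp_rot: [-0.003, -0.104, 0.995, 0.008]
ft_force: [0.3, 0.3, 0.0]
gripper_width: 0.652
grip_force: 0.0
```

>>> {"op": "move_arm", "data": {"offset": [[0,0,0.2],[0,0,0.4],[0,0,0.6],[0,0,0.7],[0,0,0.7]], "spin": [0,0,0,0,0]}}

```text
time_s: 39.88
eef_pos: [607.0, 275.9, 237.9]
tcp_rot: [0.001, -0.104, 0.995, 0.008]
ft_force: [0.6, 0.3, -0.3]
gripper_width: 0.646
grip_force: 0.0
```

```bash
python3 - <<'E'
from h import *
st()
m,im,d=snap('wrist','w15'); P=cloud(d,m); print(ring(P,(606,275.6),42,42),ring(P,(606,275.6),52,32),ring(P,(606,275.6),62,22))
E
```

```text
39.875 tcp [607.  275.9 237.9] yaw -168.1 tilt 1.0 q [0.31 0.57 0.29 1.29 0.02 0.1 ] F [ 0.6  0.3 -0.3] w 0.646
(array([605.5, 274.4]), 1530, np.float64(41.8), array([38.4, 38.1])) (array([605.4, 274.5]), 956, np.float64(31.7), array([49.4, 49. ])) (array([606.8, 275. ]), 1029, np.float64(21.7), array([59.2, 59.1]))
```

>>> {"op": "move_arm", "data": {"offset": [[-0.3,-0.05,0],[-0.6,-0.1,0],[-0.85,-0.15,0],[-1,-0.3,0],[-1,-0.5,0]], "spin": [0,0,0,0,0], "gripper": 0.48}}

```text
time_s: 40.55
eef_pos: [403.1, 175.1, 235.0]
tcp_rot: [-0.002, -0.105, 0.994, 0.008]
ft_force: [1.0, -0.2, 0.1]
gripper_width: 0.519
grip_force: 0.0
```

>>> {"op": "move_arm", "data": {"offset": [[-0.05,-0.25,0],[-0.1,-0.5,0],[-0.17,-0.75,0],[-0.17,-1,0],[-0.17,-1,0]], "spin": [0,0,0,0,0]}}

```text
time_s: 41.18
eef_pos: [371.3, -27.0, 235.1]
tcp_rot: [-0.002, -0.101, 0.995, 0.008]
ft_force: [0.5, 0.1, 0.2]
gripper_width: 0.52
grip_force: 0.0
```

>>> {"op": "move_arm", "data": {"offset": [[0,-0.25,0],[0,-0.5,-0.1],[0,-0.75,-0.3],[0,-0.83,-0.5],[0,-0.83,-0.5]], "spin": [0,0,0,0,0]}}

```text
time_s: 41.8
eef_pos: [369.9, -188.9, 133.4]
tcp_rot: [-0.004, -0.103, 0.995, 0.01]
ft_force: [-0.5, 1.3, 0.4]
gripper_width: 0.522
grip_force: 0.0
```

>>> {"op": "move_arm", "data": {"offset": [[0,0,0],[0,0,0]], "spin": [0,0]}}

```text
time_s: 42.05
eef_pos: [373.0, -189.9, 137.4]
tcp_rot: [-0.0, -0.105, 0.994, 0.007]
ft_force: [0.0, -0.4, 0.2]
gripper_width: 0.519
grip_force: 0.0
```

```bash
python3 - <<'E'
from h import *
s=st()
m,im,d=snap('wrist','w16'); P=cloud(d,m)
q=ring(P,(371.5,-192.5),32); print(q)
if q: print(((q[0]-s['eef_pos'][:2])/200).round(4), (2.5-s['eef_pos'][2])/200)
E
```

```text
42.05 tcp [ 373.  -189.9  137.4] yaw -168.0 tilt 0.8 q [-0.65  0.18 -0.56  0.83  0.01 -0.86] F [ 0.  -0.4  0.2] w 0.519
(array([ 371.2, -193.4]), 1090, np.float64(9.6), array([29.2, 29.3]))
[-0.0088 -0.0174] -0.6746387954777333
```

>>> {"op": "move_arm", "data": {"offset": [[-0.009,-0.017,-0.2],[-0.009,-0.017,-0.4],[-0.009,-0.017,-0.55],[-0.009,-0.017,-0.674],[-0.009,-0.017,-0.674]], "spin": [0,0,0,0,0]}}

```text
time_s: 42.72
eef_pos: [369.9, -193.0, 1.0]
tcp_rot: [-0.002, -0.104, 0.995, 0.009]
ft_force: [-0.7, 0.5, 0.6]
gripper_width: 0.523
grip_force: 0.0
```

>>> {"op": "move_arm", "data": {"offset": [[0,0,0],[0,0,0]], "spin": [0,0]}}

```text
time_s: 42.98
eef_pos: [371.2, -194.4, 2.5]
tcp_rot: [-0.0, -0.104, 0.995, 0.007]
ft_force: [-0.3, 0.4, -0.9]
gripper_width: 0.521
grip_force: 0.0
```

>>> {"op": "move_arm", "data": {"offset": [[0,0,0],[0,0,0],[0,0,0],[0,0,0]], "spin": [0,0,0,0], "gripper": 0.85}}

```text
time_s: 43.48
eef_pos: [371.0, -194.3, 2.7]
tcp_rot: [-0.0, -0.104, 0.995, 0.007]
ft_force: [-1.4, 1.9, 17.2]
gripper_width: 0.336
grip_force: 57.9
```

>>> {"op": "move_arm", "data": {"offset": [[0,0,0.1],[0,0,0.4],[0,0.15,0.7],[0,0.35,1],[0,0.6,1]], "spin": [0,0,0,0,0]}}

```text
time_s: 44.1
eef_pos: [372.3, -74.3, 204.9]
tcp_rot: [0.002, -0.103, 0.995, 0.006]
ft_force: [1.1, 0.5, -1.8]
gripper_width: 0.336
grip_force: 59.5
```

>>> {"op": "move_arm", "data": {"offset": [[0,0.25,0.1],[0.1,0.5,0.16],[0.1,0.75,0.16],[0.1,1,0.16],[0.1,1,0.16]], "spin": [0,0,0,0,0]}}

```text
time_s: 44.72
eef_pos: [389.7, 128.9, 233.7]
tcp_rot: [-0.001, -0.106, 0.994, 0.008]
ft_force: [0.2, 0.0, -1.0]
gripper_width: 0.338
grip_force: 59.6
```

>>> {"op": "move_arm", "data": {"offset": [[0.05,0.25,0],[0.15,0.5,0],[0.3,0.73,0],[0.6,0.75,0],[0.9,0.75,0]], "spin": [0,0,0,0,0]}}

```text
time_s: 45.35
eef_pos: [571.9, 276.1, 233.7]
tcp_rot: [-0.001, -0.105, 0.994, 0.008]
ft_force: [2.1, 0.3, 0.1]
gripper_width: 0.332
grip_force: 59.7
```

>>> {"op": "move_arm", "data": {"offset": [[0.17,0,-0.15],[0.17,0,-0.35],[0.17,0,-0.55],[0.17,0,-0.6],[0.17,0,-0.6]], "spin": [0,0,0,0,0]}}

```text
time_s: 45.98
eef_pos: [604.5, 275.5, 113.9]
tcp_rot: [-0.001, -0.104, 0.995, 0.008]
ft_force: [0.1, 0.4, 0.2]
gripper_width: 0.335
grip_force: 59.7
```

>>> {"op": "move_arm", "data": {"offset": [[0,0,0],[0,0,0]], "spin": [0,0]}}

```text
time_s: 46.22
eef_pos: [605.2, 276.4, 115.1]
tcp_rot: [0.0, -0.104, 0.995, 0.008]
ft_force: [0.7, 0.1, -0.7]
gripper_width: 0.333
grip_force: 59.7
```

```bash
python3 - <<'E'
from h import *
held('w17',32,-7)
E
```

```text
46.225 tcp [605.2 276.4 115.1] yaw -168.1 tilt 0.9 q [0.31 0.63 0.07 1.01 0.02 0.1 ] F [ 0.7  0.1 -0.7] w 0.333
ring in tool 2535 [[-15.4, -9.7, -8.1], [-2.3, 0.3, -6.5], [14.5, 9.8, -1.2]] xc -0.42928226764655175
ring world [605.38025186 276.4620107 ] off/200 to post [ 0.00359874 -0.00431005]
```

>>> {"op": "move_arm", "data": {"offset": [[0.003,-0.004,-0.05],[0.003,-0.004,-0.1],[0.003,-0.004,-0.15],[0.003,-0.004,-0.2],[0.003,-0.004,-0.2]], "spin": [0,0,0,0,0]}}

```text
time_s: 46.9
eef_pos: [604.2, 275.1, 72.1]
tcp_rot: [-0.002, -0.104, 0.995, 0.008]
ft_force: [0.1, -0.6, -1.9]
gripper_width: 0.334
grip_force: 59.7
```

>>> {"op": "move_arm", "data": {"offset": [[0,0,-0.04],[0,0,-0.08],[0,0,-0.12],[0,0,-0.135],[0,0,-0.135]], "spin": [0,0,0,0,0]}}

```text
time_s: 47.52
eef_pos: [604.8, 275.3, 46.1]
tcp_rot: [-0.001, -0.104, 0.995, 0.008]
ft_force: [-0.7, -0.1, -0.2]
gripper_width: 0.334
grip_force: 59.7
```

>>> {"op": "move_arm", "data": {"offset": [[0,0,0],[0,0,0],[0,0,0],[0,0,0.1],[0,0,0.3]], "spin": [0,0,0,0,0], "gripper": 0.4}}

```text
time_s: 48.15
eef_pos: [603.6, 274.9, 105.5]
tcp_rot: [-0.003, -0.104, 0.995, 0.008]
ft_force: [0.8, 0.4, -0.1]
gripper_width: 0.602
grip_force: 0.0
```

>>> {"op": "move_arm", "data": {"offset": [[0,0,0.2],[0,0,0.4],[0,0,0.6],[0,0,0.65],[0,0,0.65]], "spin": [0,0,0,0,0]}}

```text
time_s: 48.78
eef_pos: [605.1, 275.4, 236.5]
tcp_rot: [-0.001, -0.104, 0.995, 0.008]
ft_force: [-0.3, -0.1, -0.5]
gripper_width: 0.596
grip_force: 0.0
```

```bash
python3 - <<'E'
from h import *
st()
m,im,d=snap('wrist','w18'); P=cloud(d,m)
for n,z in [(32,52),(42,42),(52,32),(62,22)]: print(n,ring(P,(606,275.6),n,z))
E
```

```text
48.775 tcp [605.1 275.4 236.5] yaw -168.1 tilt 0.9 q [0.31 0.56 0.28 1.29 0.02 0.1 ] F [-0.3 -0.1 -0.5] w 0.596
32 (array([605.9, 274.5]), 789, np.float64(51.7), array([29.3, 29.2]))
42 (array([605.8, 274.3]), 801, np.float64(41.8), array([39.4, 39.2]))
52 (array([605.5, 274.5]), 928, np.float64(31.8), array([49.4, 49.2]))
62 (array([606.8, 275. ]), 1009, np.float64(21.7), array([59.1, 59.2]))
```

View pics/w18.png

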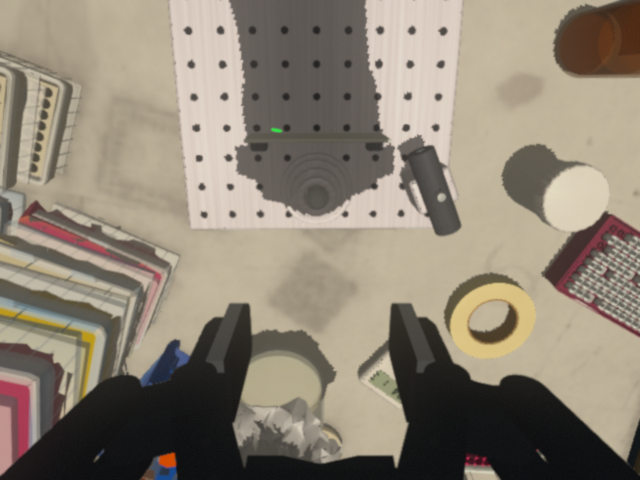

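>>> {"op": "move_arm", "data": {"offset": [[-0.3,-0.05,0],[-0.6,-0.1,0],[-0.85,-0.15,0],[-1,-0.3,0],[-1,-0.5,0]], "spin": [0,0,0,0,0], "gripper": 0.25}}

```text
time_s: 49.45
eef_pos: [401.8, 174.9, 235.0]
tcp_rot: [-0.003, -0.105, 0.994, 0.008]
ft_force: [1.4, -0.9, 0.3]
gripper_width: 0.75
grip_force: 0.0
```

>>> {"op": "move_arm", "data": {"offset": [[-0.05,-0.25,0],[-0.1,-0.5,0],[-0.17,-0.75,0],[-0.17,-1,0],[-0.17,-1,0]], "spin": [0,0,0,0,0]}}

```text
time_s: 50.08
eef_pos: [370.0, -27.2, 235.2]
tcp_rot: [-0.002, -0.101, 0.995, 0.008]
ft_force: [0.1, 0.5, 0.0]
gripper_width: 0.745
grip_force: 0.0
```

>>> {"op": "move_arm", "data": {"offset": [[0,-0.25,0],[0,-0.5,0.05],[0,-0.75,0.1],[0,-1,0.1],[0,-1,0.1]], "spin": [0,0,0,0,0]}}

```text
time_s: 50.7
eef_pos: [370.8, -226.3, 255.0]
tcp_rot: [-0.002, -0.103, 0.995, 0.009]
ft_force: [0.1, 1.0, 0.6]
gripper_width: 0.746
grip_force: 0.0
```

>>> {"op": "move_arm", "data": {"offset": [[0,-0.2,0],[0,-0.4,0],[0,-0.5,0],[0,-0.5,0],[0,-0.5,0]], "spin": [0,0,0,0,0]}}

```text
time_s: 51.32
eef_pos: [370.9, -323.1, 256.1]
tcp_rot: [-0.001, -0.104, 0.994, 0.009]
ft_force: [0.2, 1.1, -0.3]
gripper_width: 0.747
grip_force: 0.0
```

```bash
python3 - <<'E'
from h import *
st()
m,im,d=snap('wrist','w19'); P=cloud(d,m); np.savez('/tmp/w19',P=P,im=im)
r=P.reshape(-1,3)
k=(abs(r[:,2]-70)<3)&(np.hypot(r[:,0]-435,r[:,1]+350)<32); h=r[k]; print('handle top',k.sum(),np.median(h,0).round(1),cv2.minAreaRect(h[:,:2].astype(np.float32)))
k=(abs(r[:,2]-59)<2.5)&(np.hypot(r[:,0]-405,r[:,1]+345)<80); p=r[k][:,:2]; print('plate',k.sum(),cv2.minAreaRect(p.astype(np.float32)))
k=(abs(r[:,2]-34)<2.5)&(np.hypot(r[:,0]-435,r[:,1]+350)<26); p=r[k][:,:2]; print('sleeve',k.sum(),cv2.minEnclosingCircle(p.astype(np.float32)))
# obstacles near
k=(r[:,2]>75)&(np.hypot(r[:,0]-435,r[:,1]+350)<130)&(r[:,2]<200)
q=r[k]; dd=np.hypot(q[:,0]-435,q[:,1]+350); o=np.argsort(dd)[::max(1,len(dd)//15)]
for i in o: print(q[i].round(),dd[i].round())
E
```

```text
51.325 tcp [ 370.9 -323.1  256.1] yaw -168.0 tilt 1.0 q [-0.87  0.23 -0.17  1.19  0.01 -1.08] F [ 0.2  1.1 -0.3] w 0.747
handle top 626 [ 428.7 -341.6   70.7] ((429.9002380371094, -341.40203857421875), (26.080904006958008, 18.079286575317383), 78.47074890136719)
plate 772 ((414.3896484375, -338.2969970703125), (108.52447509765625, 43.96263122558594), 79.07542419433594)
sleeve 490 ((429.0725402832031, -341.5758056640625), 20.026247024536133)
[ 519. -365.  113.] 85.0
[ 523. -362.  101.] 89.0
[ 525. -355.  131.] 90.0
[ 527. -356.  171.] 92.0
[ 529. -346.  127.] 94.0
[ 530. -340.  143.] 96.0
[ 532. -338.  137.] 98.0
[ 534. -336.  143.] 100.0
[ 537. -338.  150.] 103.0
[ 530. -396.  197.] 105.0
[ 540. -325.  121.] 108.0
[ 542. -320.  125.] 111.0
[ 545. -316.  129.] 115.0
[ 547. -311.  130.] 119.0
[ 549. -304.  130.] 123.0
[ 563. -340.  138.] 129.0
```

View pics/w19.png

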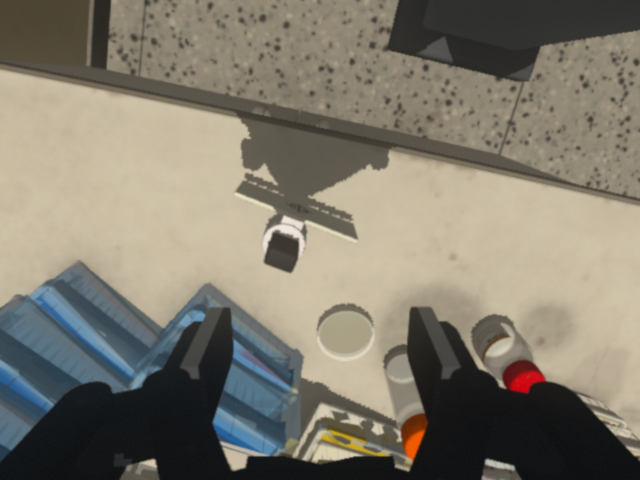

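>>> {"op": "move_arm", "data": {"offset": [[0.15,-0.05,0],[0.295,-0.0915,0],[0.295,-0.0915,-0.25],[0.295,-0.0915,-0.5],[0.295,-0.0915,-0.7]], "spin": [-0.05,-0.1,-0.129,-0.129,-0.129]}}

```text
time_s: 52.0
eef_pos: [429.7, -341.3, 114.8]
tcp_rot: [0.0, 0.098, 0.995, 0.008]
ft_force: [0.7, -0.2, -0.7]
gripper_width: 0.752
grip_force: 0.0
```

>>> {"op": "move_arm", "data": {"offset": [[0,0,0],[0,0,0],[0,0,0]], "spin": [0,0,0]}}

```text
time_s: 52.38
eef_pos: [431.0, -343.7, 118.4]
tcp_rot: [0.002, 0.098, 0.995, 0.007]
ft_force: [-0.1, -0.1, -0.7]
gripper_width: 0.751
grip_force: 0.0
```

```bash
python3 - <<'E'
from h import *
s=st()
m,im,d=snap('wrist','w20'); r=cloud(d,m).reshape(-1,3)
k=(abs(r[:,2]-70)<3)&(np.hypot(r[:,0]-430,r[:,1]+341.4)<20); h=r[k]; a=cv2.minAreaRect(h[:,:2].astype(np.float32)); print(k.sum(),a,(np.array(a[0])-s['eef_pos'][:2])/200,(39-s['eef_pos'][2])/200)
E
```

```text
52.375 tcp [ 431.  -343.7  118.4] yaw 168.7 tilt 0.8 q [-0.81  0.43 -0.26  0.89  0.01 -0.62] F [-0.1 -0.1 -0.7] w 0.751
1828 ((429.171630859375, -341.0834655761719), (25.80063819885254, 18.001815795898438), 77.89623260498047) [-0.00890084  0.01323325] -0.3970391287606085
```

>>> {"op": "move_arm", "data": {"offset": [[-0.008,0.013,-0.1],[-0.008,0.013,-0.2],[-0.008,0.013,-0.3],[-0.008,0.013,-0.395],[-0.008,0.013,-0.395]], "spin": [-0.003,-0.003,-0.003,-0.003,-0.003]}}

```text
time_s: 53.05
eef_pos: [428.0, -340.1, 37.2]
tcp_rot: [0.0, 0.103, 0.995, 0.008]
ft_force: [0.5, 0.0, 0.1]
gripper_width: 0.749
grip_force: 0.0
```

>>> {"op": "move_arm", "data": {"offset": [[0,0,0],[0,0,0]], "spin": [0,0]}}

```text
time_s: 53.3
eef_pos: [428.9, -341.0, 38.5]
tcp_rot: [0.001, 0.103, 0.995, 0.007]
ft_force: [0.7, -0.0, -0.1]
gripper_width: 0.75
grip_force: 0.0
```

>>> {"op": "move_arm", "data": {"offset": [[0,0,0],[0,0,0],[0,0,0],[0,0,0],[0,0,0]], "spin": [0,0,0,0,0], "gripper": 0.9}}

```text
time_s: 53.92
eef_pos: [428.5, -340.7, 37.9]
tcp_rot: [0.001, 0.103, 0.995, 0.008]
ft_force: [-1.9, 0.5, 5.9]
gripper_width: 0.297
grip_force: 59.1
```

>>> {"op": "move_arm", "data": {"offset": [[0,0,0.15],[-0.05,0,0.4],[-0.1,0,0.7],[-0.15,0,1],[-0.25,0.2,1]], "spin": [0,0,0,0,0]}}

```text
time_s: 54.55
eef_pos: [380.6, -304.0, 242.0]
tcp_rot: [0.004, 0.104, 0.995, 0.005]
ft_force: [-0.2, 1.1, -2.7]
gripper_width: 0.295
grip_force: 59.5
```

>>> {"op": "move_arm", "data": {"offset": [[0,0.2,0],[0,0.4,0.05],[0,0.6,0.1],[0,0.8,0.1],[0,1,0.1]], "spin": [0.03,0.06,0.1,0.132,0.132]}}

```text
time_s: 55.18
eef_pos: [378.1, -99.1, 257.5]
tcp_rot: [-0.001, -0.105, 0.994, 0.008]
ft_force: [0.5, 0.4, -2.3]
gripper_width: 0.294
grip_force: 59.4
```

>>> {"op": "move_arm", "data": {"offset": [[0,0.2,0],[0,0.4,0],[0,0.6,0],[0,0.8,0],[0,1,0]], "spin": [0,0,0,0,0]}}

```text
time_s: 55.8
eef_pos: [377.9, 100.9, 257.4]
tcp_rot: [-0.001, -0.104, 0.995, 0.008]
ft_force: [0.9, -0.6, -2.1]
gripper_width: 0.294
grip_force: 59.4
```

>>> {"op": "move_arm", "data": {"offset": [[0,0.25,0],[0,0.5,0],[0.1,0.75,0],[0.3,0.88,0],[0.5,0.88,0]], "spin": [0,0,0,0,0]}}

```text
time_s: 56.42
eef_pos: [478.8, 277.7, 257.0]
tcp_rot: [-0.001, -0.106, 0.994, 0.008]
ft_force: [0.4, -0.0, -2.0]
gripper_width: 0.294
grip_force: 59.7
```

>>> {"op": "move_arm", "data": {"offset": [[0.25,0,0],[0.45,0,0],[0.64,0,-0.1],[0.64,0,-0.3],[0.64,0,-0.3]], "spin": [0,0,0,0,0]}}

```text
time_s: 57.05
eef_pos: [604.1, 274.7, 193.8]
tcp_rot: [-0.005, -0.104, 0.995, 0.007]
ft_force: [-0.7, -0.7, -0.7]
gripper_width: 0.294
grip_force: 59.5
```

>>> {"op": "move_arm", "data": {"offset": [[0,0,0],[0,0,0],[0,0,0]], "spin": [0,0,0]}}

```text
time_s: 57.42
eef_pos: [606.7, 275.9, 198.9]
tcp_rot: [-0.0, -0.104, 0.995, 0.008]
ft_force: [0.2, 0.1, -0.6]
gripper_width: 0.291
grip_force: 59.5
```

```bash
cat > t.py <<'E'
from h import *
import sys
s=st(); T=rot(s['tcp_rot'])
m,im,d=snap('wrist',sys.argv[1]); r=cloud(d,m).reshape(-1,3); Q=(r-s['eef_pos'])@T
k=(abs(Q[:,2]+33)<4)&(np.hypot(Q[:,0],Q[:,1])<22); print('handle tool',k.sum(), cv2.minAreaRect(Q[k][:,:2].astype(np.float32)) if k.sum()>9 else '',np.median(Q[k],0))
k=(abs(Q[:,2]+22)<3)&(abs(Q[:,0]-37)<14)&(abs(Q[:,1])<70); q=Q[k]; print('plate top',k.sum(),np.percentile(q,[3,50,97],0).round(1).tolist(), np.degrees(np.arctan(np.polyfit(q[:,1],q[:,0],1)[0])))
k=(Q[:,0]>-21)&(Q[:,0]<28)&(abs(Q[:,1])<25)&(abs(Q[:,2]-4)<4); q=Q[k]; print('sleeve top',k.sum(),cv2.minEnclosingCircle(q[:,:2].astype(np.float32)) if k.sum()>9 else '',np.median(q,0))
E
python3 t.py w21
```

```text
57.425 tcp [606.7 275.9 198.9] yaw -168.0 tilt 0.9 q [0.31 0.58 0.21 1.2  0.02 0.1 ] F [ 0.2  0.1 -0.6] w 0.291
handle tool 5347 ((-0.1770944595336914, 0.19706153869628906), (42.243003845214844, 23.467365264892578), 89.11202239990234) [  2.53079788  -0.49431928 -32.6835265 ]
plate top 5085 [[32.4, -52.3, -22.9], [34.9, -2.3, -21.6], [36.7, 49.9, -19.4]] 0.7757596498980233
sleeve top 2774 ((6.118819236755371, -1.0021448135375977), 18.53868865966797) [12.17185627 -0.87729951  4.35830891]
```

View pics/w21.png

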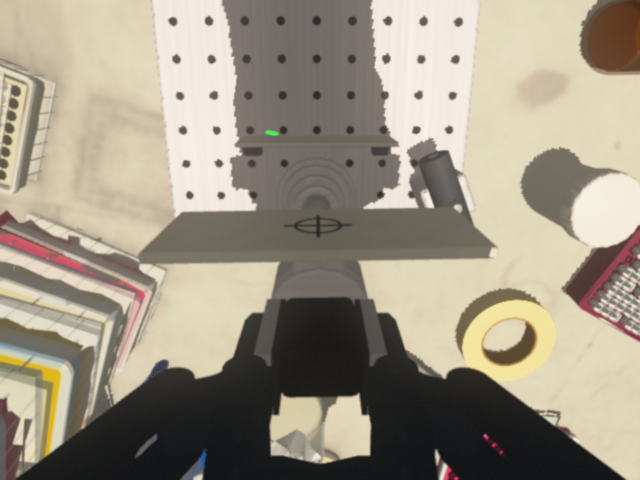

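>>> {"op": "move_arm", "data": {"offset": [[-0.006,0,-0.1],[-0.006,0,-0.2],[-0.006,0,-0.3],[-0.006,0,-0.4],[-0.006,0,-0.4]], "spin": [-0.002,-0.002,-0.002,-0.002,-0.002]}}

```text
time_s: 58.1
eef_pos: [604.1, 275.4, 116.3]
tcp_rot: [-0.002, -0.101, 0.995, 0.008]
ft_force: [-0.5, 0.4, -2.0]
gripper_width: 0.293
grip_force: 59.6
```

>>> {"op": "move_arm", "data": {"offset": [[0,0,-0.03],[0,0,-0.06],[0,0,-0.09],[0,0,-0.09]], "spin": [0,0,0,0]}}

```text
time_s: 58.6
eef_pos: [604.7, 275.5, 98.9]
tcp_rot: [-0.002, -0.101, 0.995, 0.008]
ft_force: [0.7, 0.1, -1.7]
gripper_width: 0.295
grip_force: 59.6
```

```bash
python3 t.py w22
```

```text
58.6 tcp [604.7 275.5  98.9] yaw -168.4 tilt 0.9 q [0.31 0.64 0.06 0.98 0.02 0.11] F [ 0.7  0.1 -1.7] w 0.295
handle tool 5341 ((-0.4623260498046875, -0.0107879638671875), (42.158424377441406, 23.82431411743164), 89.7608642578125) [  2.51373106  -0.49302012 -32.6734121 ]
plate top 5080 [[32.4, -52.3, -23.0], [34.9, -2.0, -21.6], [36.8, 49.9, -19.4]] 0.78999188793365
sleeve top 2775 ((6.312496185302734, -1.0151824951171875), 18.53143310546875) [12.18504343 -0.87753359  4.32180122]
```

>>> {"op": "move_arm", "data": {"offset": [[0.002,0,-0.02],[0.002,0,-0.04],[0.002,0,-0.045],[0.002,0,-0.045]], "spin": [0,0,0,0]}}

```text
time_s: 59.15
eef_pos: [605.5, 275.6, 90.3]
tcp_rot: [-0.001, -0.101, 0.995, 0.008]
ft_force: [1.2, -0.3, -2.1]
gripper_width: 0.294
grip_force: 59.9
```

>>> {"op": "move_arm", "data": {"offset": [[0,0,0],[0,0,0],[0,0,0],[0,0,0.1],[0,0,0.3]], "spin": [0,0,0,0,0], "gripper": 0.35}}

```text
time_s: 59.78
eef_pos: [604.3, 275.2, 149.5]
tcp_rot: [-0.003, -0.101, 0.995, 0.008]
ft_force: [0.6, 0.4, 0.2]
gripper_width: 0.649
grip_force: 0.0
```

>>> {"op": "move_arm", "data": {"offset": [[0,0,0.2],[-0.1,0,0.4],[-0.3,0,0.6],[-0.5,0,0.6],[-0.5,0,0.6]], "spin": [0,0,0,0,0]}}

```text
time_s: 60.4
eef_pos: [503.3, 275.8, 271.5]
tcp_rot: [-0.001, -0.102, 0.995, 0.008]
ft_force: [0.3, -1.4, -0.3]
gripper_width: 0.65
grip_force: 0.0
```

```bash
cat > c.py <<'E'
from h import *
import sys
s=st()
m,im,d=snap('wrist',sys.argv[1]); P=cloud(d,m); r=P.reshape(-1,3); np.savez('/tmp/c',im=im,d=d,xyz=m['xyz'],att=m['attitude'])
k=(abs(r[:,2]-122.5)<3)&(np.hypot(r[:,0]-606,r[:,1]-275)<20)
if k.sum()>20: print('handle',k.sum(),np.median(r[k][:,2]),cv2.minAreaRect(r[k][:,:2].astype(np.float32)))
k=(abs(r[:,2]-111)<3)&(np.hypot(r[:,0]-570,r[:,1]-267)<65)
if k.sum()>20: print('plate',k.sum(),np.median(r[k][:,2]),cv2.minAreaRect(r[k][:,:2].astype(np.float32)))
# board frame
c,sn=np.cos(.208),np.sin(.208); B=np.array([[c,sn],[-sn,c]])
def bf(p): q=np.array(p,float).copy(); q[...,:2]=(q[...,:2]-[606.1,275.4])@B.T; q[...,2]-=12; return q
b=im.astype(int); g=(b[...,1]>130)&(b[...,1]-b[...,0]>60)&(b[...,1]-b[...,2]>40)
n,l,S,C=cv2.connectedComponentsWithStats(g.astype(np.uint8))
for i in range(1,n):
    if S[i,4]>8:
        q=bf(P[l==i]); print('green',S[i].tolist(),C[i].round(1),np.median(q,0).round(1))
        # intersect ray with plane board x=-47.5
        d0=rot(m['attitude'])@ray(*C[i],m); db=np.r_[B@d0[:2],d0[2]]; o=bf(np.array(m['xyz'])); print('   ray at x=-47.5:',(o+db*(-47.5-o[0])/db[0]).round(1))
for nme,c0 in [('V',(393,231)),('H',(412,142))]:
    k=(abs(r[:,2]-106)<5)&(np.hypot(r[:,0]-c0[0],r[:,1]-c0[1])<22); print(nme,k.sum(),np.median(r[k],0).round(1) if k.sum() else '', cv2.minEnclosingCircle(r[k][:,:2].astype(np.float32)) if k.sum()>9 else '')
E
python3 c.py w23; python3 - <<'E'
from h import *
m=imaging.camera_model('wrist')
for n in ['target_mark','spot','screw_v_knob','screw_h_knob']:
    print(n,[(round(x['p'],2),w(x['position'],m).round(1)) for x in models.look_for('wrist',n)[:2]])
E
```

```text
60.4 tcp [503.3 275.8 271.5] yaw -168.3 tilt 0.9 q [0.36 0.37 0.06 1.26 0.02 0.16] F [ 0.3 -1.4 -0.3] w 0.65
handle 640 122.42524724646105 ((605.7828979492188, 275.3567199707031), (18.245656967163086, 24.532316207885742), 11.260939598083496)
plate 978 111.32010247871267 ((590.6893310546875, 272.2421875), (43.9924201965332, 109.06828308105469), 11.471004486083984)
green [256, 233, 9, 6, 39] [260.1 235.6] [-50.3 -31.4  23.3]
   ray at x=-47.5: [-47.5 -32.1  15.1]
green [365, 411, 11, 9, 49] [369.9 415.1] [174.4  81.4   8.2]
   ray at x=-47.5: [-47.5  42.8 252. ]
V 1362 [395.8 231.4 105.6] ((395.6755676269531, 231.23216247558594), 13.858275413513184)
H 1392 [413.9 146.  105.7] ((414.0216369628906, 145.1436004638672), 14.065003395080566)
target_mark [(0.78, array([576.5, 273.4, 102.6]))]
spot [(0.42, array([397. , 233.8, 103.3])), (0.4, array([583. , 272.3,  31.6]))]
screw_v_knob [(0.77, array([398.3, 231.7, 103. ]))]
screw_h_knob [(0.79, array([416.2, 144.7, 102.5]))]
```

>>> {"op": "move_arm", "data": {"offset": [[-0.2,-0.1,0],[-0.45,-0.2,0],[-0.538,-0.224,-0.2],[-0.538,-0.224,-0.4],[-0.538,-0.224,-0.5]], "spin": [0.05,0.11,0.17,0.23,0.29], "gripper": 0.42}}

```text
time_s: 61.28
eef_pos: [397.5, 230.4, 168.5]
tcp_rot: [-0.006, -0.529, 0.849, 0.007]
ft_force: [-0.5, -1.1, -0.8]
gripper_width: 0.583
grip_force: 0.0
```

>>> {"op": "move_arm", "data": {"offset": [[0,0,0],[0,0,0],[0,0,0]], "spin": [0.04,0.04,0.04]}}

```text
time_s: 61.65
eef_pos: [398.4, 230.9, 170.4]
tcp_rot: [-0.005, -0.578, 0.816, 0.006]
ft_force: [0.0, -0.3, -0.2]
gripper_width: 0.58
grip_force: 0.0
```

```bash
python3 c.py w24 | egrep "tcp|^V|^H"
```

```text
61.65 tcp [398.4 230.9 170.4] yaw -109.4 tilt 0.9 q [ 0.36  0.23 -0.41  0.95  0.01 -0.87] F [ 0.  -0.3 -0.2] w 0.58
V 1954 [395.5 230.  105.8] ((396.0752258300781, 231.34280395507812), 14.075953483581543)
H 2643 [413.3 145.  105.7] ((413.9694519042969, 144.8836212158203), 14.031922340393066)
```

>>> {"op": "move_arm", "data": {"offset": [[-0.013,0,-0.1],[-0.013,0,-0.2],[-0.013,0,-0.3],[-0.013,0,-0.4],[-0.013,0,-0.4]], "spin": [0,0,0,0,0]}}

```text
time_s: 62.32
eef_pos: [394.5, 230.5, 89.6]
tcp_rot: [-0.006, -0.578, 0.816, 0.007]
ft_force: [-0.4, -0.9, 0.3]
gripper_width: 0.58
grip_force: 0.0
```

>>> {"op": "move_arm", "data": {"offset": [[0,0,0],[0,0,0]], "spin": [0,0]}}

```text
time_s: 62.58
eef_pos: [396.0, 231.1, 91.2]
tcp_rot: [-0.004, -0.579, 0.815, 0.006]
ft_force: [-0.1, 0.1, 0.5]
gripper_width: 0.582
grip_force: 0.0
```

>>> {"op": "move_arm", "data": {"offset": [[0,0,0],[0,0,0],[0,0,0],[0,0,0]], "spin": [0,0,0,0], "gripper": 0.85}}

```text
time_s: 63.08
eef_pos: [394.9, 231.2, 91.2]
tcp_rot: [-0.005, -0.579, 0.815, 0.007]
ft_force: [-4.6, 0.4, 12.1]
gripper_width: 0.275
grip_force: 58.2
```

>>> {"op": "move_arm", "data": {"offset": [[0,0,0],[0,0,0],[0,0,0],[0,0,0],[0,0,0]], "spin": [-0.05,-0.1,-0.15,-0.2,-0.25]}}

```text
time_s: 63.7
eef_pos: [394.8, 231.5, 91.2]
tcp_rot: [-0.002, -0.221, 0.975, 0.009]
ft_force: [-5.4, 3.3, 10.6]
gripper_width: 0.275
grip_force: 58.2
```

```bash
python3 -c "from h import *;st()"
```

```text
63.7 tcp [394.8 231.5  91.2] yaw -154.5 tilt 1.0 q [ 0.36  0.3  -0.55  0.72  0.02 -0.09] F [-5.4  3.3 10.6] w 0.275
```

>>> {"op": "move_arm", "data": {"offset": [[0,0,0],[0,0,0],[0,0,0],[0,0,0],[0,0,0]], "spin": [-0.05,-0.1,-0.15,-0.2,-0.25]}}

```text
time_s: 64.32
eef_pos: [394.8, 231.7, 91.2]
tcp_rot: [0.001, 0.169, 0.986, 0.009]
ft_force: [-5.5, 3.4, 11.5]
gripper_width: 0.277
grip_force: 58.2
```

>>> {"op": "move_arm", "data": {"offset": [[0,0,0],[0,0,0],[0,0,0],[0,0,0],[0,0,0]], "spin": [-0.05,-0.1,-0.15,-0.2,-0.25]}}

```text
time_s: 64.95
eef_pos: [395.0, 231.8, 91.2]
tcp_rot: [0.003, 0.534, 0.846, 0.008]
ft_force: [-4.9, 4.4, 10.3]
gripper_width: 0.277
grip_force: 58.3
```

>>> {"op": "move_arm", "data": {"offset": [[0,0,0],[0,0,0],[0,0,0],[0,0,0]], "spin": [-0.05,-0.11,-0.11,-0.11]}}

```text
time_s: 65.45
eef_pos: [395.2, 231.8, 91.2]
tcp_rot: [0.004, 0.669, 0.743, 0.007]
ft_force: [-3.6, 3.4, 9.3]
gripper_width: 0.277
grip_force: 58.3
```

```bash
python3 -c "from h import *;st()"
```

```text
65.45 tcp [395.2 231.8  91.2] yaw 96.0 tilt 1.0 q [ 0.37  0.29 -0.56  0.7  -0.    1.84] F [-3.6  3.4  9.3] w 0.277
```

>>> {"op": "move_arm", "data": {"offset": [[0,0,0],[0,0,0],[0,0,0.1],[0,0,0.3],[0,0,0.4]], "spin": [0,0,0,0,0], "gripper": 0.42}}

```text
time_s: 66.08
eef_pos: [396.0, 231.0, 172.1]
tcp_rot: [0.006, 0.67, 0.743, 0.007]
ft_force: [-0.5, 1.3, 0.0]
gripper_width: 0.579
grip_force: 0.0
```

>>> {"op": "move_arm", "data": {"offset": [[0.0935,-0.25,0],[0.0935,-0.433,0],[0.0935,-0.433,0],[0.0935,-0.433,0]], "spin": [0,0,0,0]}}

```text
time_s: 66.58
eef_pos: [414.1, 144.4, 170.4]
tcp_rot: [0.005, 0.67, 0.743, 0.006]
ft_force: [0.4, -0.3, -0.2]
gripper_width: 0.581
grip_force: 0.0
```

```bash
python3 c.py w25 | egrep "tcp|^V|^H"
```

```text
66.575 tcp [414.1 144.4 170.4] yaw 95.9 tilt 0.9 q [ 0.17  0.16 -0.49  0.9  -0.    1.64] F [ 0.4 -0.3 -0.2] w 0.581
V 2678 [395.7 231.4 105.7] ((395.7504577636719, 231.17811584472656), 13.657181739807129)
H 1968 [413.6 146.1 105.8] ((413.931640625, 144.99745178222656), 13.980819702148438)
```

>>> {"op": "move_arm", "data": {"offset": [[0,0.002,-0.1],[0,0.002,-0.2],[0,0.002,-0.3],[0,0.002,-0.4],[0,0.002,-0.4]], "spin": [0,0,0,0,0]}}

```text
time_s: 67.25
eef_pos: [412.8, 145.2, 89.4]
tcp_rot: [0.004, 0.669, 0.743, 0.005]
ft_force: [0.1, -0.1, 0.4]
gripper_width: 0.579
grip_force: 0.0
```

>>> {"op": "move_arm", "data": {"offset": [[0,0,0],[0,0,0],[0,0,0],[0,0,0]], "spin": [0,0,0,0], "gripper": 0.85}}

```text
time_s: 67.75
eef_pos: [413.4, 145.0, 91.4]
tcp_rot: [0.005, 0.669, 0.743, 0.006]
ft_force: [-7.0, 1.2, 10.3]
gripper_width: 0.274
grip_force: 58.3
```

>>> {"op": "move_arm", "data": {"offset": [[0,0,0],[0,0,0],[0,0,0],[0,0,0],[0,0,0]], "spin": [0.05,0.1,0.15,0.2,0.25]}}

```text
time_s: 68.38
eef_pos: [413.7, 145.2, 91.4]
tcp_rot: [0.002, 0.332, 0.943, 0.008]
ft_force: [-4.5, 2.9, 7.7]
gripper_width: 0.274
grip_force: 58.4
```

>>> {"op": "move_arm", "data": {"offset": [[0,0,0],[0,0,0],[0,0,0],[0,0,0],[0,0,0]], "spin": [0.05,0.1,0.15,0.2,0.25]}}

```text
time_s: 69.0
eef_pos: [413.7, 145.6, 91.4]
tcp_rot: [-0.001, -0.055, 0.998, 0.009]
ft_force: [-4.3, 4.0, 7.3]
gripper_width: 0.278
grip_force: 58.4
```

>>> {"op": "move_arm", "data": {"offset": [[0,0,0],[0,0,0],[0,0,0.1],[0,0,0.3],[0,0,0.4]], "spin": [0,0,0,0,0], "gripper": 0.42}}

```text
time_s: 69.62
eef_pos: [415.0, 144.7, 172.4]
tcp_rot: [0.001, -0.051, 0.999, 0.008]
ft_force: [0.5, 0.1, 0.2]
gripper_width: 0.581
grip_force: 0.0
```

>>> {"op": "move_arm", "data": {"offset": [[0.1,0.2,0],[0.2,0.4,0],[0.24,0.5,0],[0.24,0.5,0],[0.24,0.5,0]], "spin": [0,0,0,0,0]}}

```text
time_s: 70.25
eef_pos: [461.6, 244.0, 170.3]
tcp_rot: [-0.001, -0.051, 0.999, 0.008]
ft_force: [-0.3, -0.7, -0.1]
gripper_width: 0.574
grip_force: 0.0
```

```bash
cat >> c.py <<'E'
# black cross on plate: dark pixels on plate plane x=-37.5..
print('mark px expected',px((606.1-37.5*np.cos(.2),275.4-37.5*np.sin(.2),88),m))
E
python3 c.py w26
```

```text
70.25 tcp [461.6 244.  170.3] yaw -174.1 tilt 0.9 q [ 0.34  0.32 -0.27  0.97  0.02  0.23] F [-0.3 -0.7 -0.1] w 0.574
plate 1449 111.11290186083099 ((573.1022338867188, 260.32958984375), (6.80457067489624, 93.8045883178711), 11.747838020324707)
green [331, 386, 14, 11, 125] [337.1 391. ] [-47.8   0.3  78.1]
   ray at x=-47.5: [-47.5   0.4  77.6]
V 2486 [395.5 231.1 105.8] ((395.8031921386719, 231.27760314941406), 13.803732872009277)
H 2514 [413.3 146.2 105.7] ((413.51385498046875, 145.31614685058594), 14.24008846282959)
mark px expected (np.float64(338.3115642980099), np.float64(401.86740725996884))
```

```bash
python3 - <<'E'
import cv2
im=cv2.imread('pics/w26.png')[355:445,270:410]; cv2.imwrite('pics/crop26.png',cv2.resize(im,None,fx=5,fy=5,interpolation=cv2.INTER_CUBIC))
E
```

```text
(no output)
```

View pics/crop26.png

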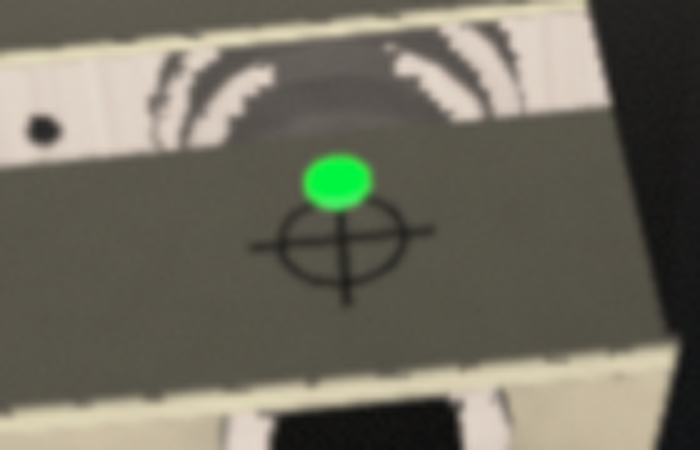

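```bash
python3 - <<'E'
from h import *
z=np.load('/tmp/c.npz'); m=imaging.camera_model('wrist'); m['xyz']=z['xyz'];m['attitude']=z['att']
c,s=np.cos(.208),np.sin(.208); B=np.array([[c,s],[-s,c]])
def at(u,v,x):
    d=rot(m['attitude'])@ray(u,v,m); d=np.r_[B@d[:2],d[2]]; o=m['xyz']-np.array([606.1,275.4,12]); o=np.r_[B@o[:2],o[2]]; return (o+d*(x-o[0])/d[0]).round(2)
print('mark',at(338.2,402.6,-37.5),'spot',at(337.4,391.1,-47.5),at(337.4,391.1,-46.5))
P=cloud(z['d'],m); q=P[395:412,300:325].reshape(-1,3); q=(q[:,:2]-[606.1,275.4])@B.T; print('plate face x',np.median(q[:,0]))
E
```

```text
mark [-37.5    0.19  76.67] spot [-47.5    0.52  77.79] [-46.5    0.49  76.57]
plate face x -36.868040074457625
```

```bash
python3 -c "from h import *;print(arm.job_done())"
```

```text
the job is handed in; nothing more can be done
None
```

I handed the job in after about 70 s of robot time: all four collars are on the post widest lowest, the target sits on top facing the mirror mount, and I measured the spot about 0.3 mm sideways and 1 to 2 mm above the cross; the hand-in returned no verdict.

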